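Set the stop and stock the soap-refill rack

TASK

First slide the orange collar along the rack's bar until its white line stands at the green marker, and let go of it there. Then take every green refill pod out of the organiser, sliding one clear cover past the other to reach each half that holds pods, and stand the pods upright side by side on the grey lane between the end plate and the collar's stop plate. Finish with both covers fully shut and the collar still at the marker, and leave the other things on the shelf where they are.

Things in the scene. Friction and masses are not known exactly. Their poses are not given: they have to be found in the camera images.
- rack: white refill rack fixed to the shelf: base plate 6 mm thick, x -115 to +95 mm, y -200 to +170 mm from its origin (at underside level, z up). A grey pod lane 80 mm wide runs along y at x = -50 mm, open at its -x side; a 40 mm high aluminium end plate closes its +y end. A fixed 14 mm steel bar runs along y at x = +55 mm, axis 28 mm above the underside
- lane_end (a point): point on the lane's centre line, on the plate's upper side, at the face of the end plate; axes as the rack. The bay for the pods runs from here towards -y up to the collar's stop plate.
- collar_lug (a point): middle of the orange collar's upright grip lug, 62 mm above the rack's underside. Lug 16 mm thick (y), 40 mm wide (x), from 35 to 80 mm above the underside, white line at mid thickness. At the same y the collar's 6 mm thick stop plate reaches towards -x across the whole lane (8 to 44 mm above the underside) and closes the bay. Axes as the rack
- collar (a joint): position of the collar along the bar (m), 0 to 0.28, growing towards the rack's -y (bay longer). The inner bay length is joint value + 0.047 m. It slides with about 2.5 N of friction and stays where it is left.
- mark: bright green marker clip, 7 mm wide (y) and 36 mm high, standing on the white strip beside the bar (+x side). Not a solid thing to bump into. Its y along the rack is where the collar's white line and pointer must stand. Axes as the rack; origin at the level of the rack's underside.
- organiser: white organiser box fixed to the shelf, 196 mm (x) by 324 mm (y), walls 58 mm high; origin: centre of the underside, z up. Two clear bypass covers lie on it at two levels: the upper one (blue handle) shuts the half at -y, the lower one (red handle) the half at +y. Either half may hold 0 to 2 pods; brush and comb inside stay there
- cells (a point): middle of the organiser, on its inner floor 6 mm above the underside; axes as the organiser. Each half is 186 mm (x) by about 153 mm (y) inside. Four pod cells at x +-40 mm, y +-120 mm from here (two per half, next to the end walls), each 52 (x) by 75 mm (y), edged by grey ribs 8 mm high: ribs of 27 mm between the cells and along the x walls
- cover_handle (a point): grip point on the blue handle of the upper cover: an upright fin 14 mm thick (y), 70 mm wide (x), at the cover's middle; this point is 98 mm above the organiser's underside, the fin's top 112 mm, the cover's upper side 70 mm. Axes as the organiser
- cover (a joint): opening of the upper, blue-handled cover (m): 0 is fully shut; grows as it slides towards the organiser's +y, over the red-handled one, up to 0.165. About 1.5 N of friction; stays where it is left. Its half is wholly free when it is fully open
- cover_b_handle (a point): grip point on the red handle of the lower cover: an upright fin 14 mm thick (y), 70 mm wide (x), at the cover's outer (+y) end, just outside the box when shut; this point is 98 mm above the organiser's underside, the fin's top 112 mm, the cover's upper side 64 mm. Axes as the organiser
- cover_b (a joint): opening of the lower, red-handled cover (m): 0 is fully shut; grows as it slides towards the organiser's -y, under the blue-handled one, up to 0.155, where its two cells are free. About 1.5 N of friction; stays where it is left. A half can be reached only with the other half's cover shut
- pod0: green box-shaped soap refill pod, white belly band, white disc on top, 44 mm (x) by 56 mm (y) by 46 mm tall, about 0.12 kg. Origin: centre of the underside, z up. At the start it stands in one of the organiser's cells, square to the organiser. 2 to 4 pods are there; None if absent.
- pod1: green box-shaped soap refill pod, white belly band, white disc on top, 44 mm (x) by 56 mm (y) by 46 mm tall, about 0.12 kg. Origin: centre of the underside, z up. At the start it stands in one of the organiser's cells, square to the organiser. 2 to 4 pods are there; None if absent.
- pod2: green box-shaped soap refill pod, white belly band, white disc on top, 44 mm (x) by 56 mm (y) by 46 mm tall, about 0.12 kg. Origin: centre of the underside, z up. At the start it stands in one of the organiser's cells, square to the organiser. 2 to 4 pods are there; None if absent.
- pod3: green box-shaped soap refill pod, white belly band, white disc on top, 44 mm (x) by 56 mm (y) by 46 mm tall, about 0.12 kg. Origin: centre of the underside, z up. At the start it stands in one of the organiser's cells, square to the organiser. 2 to 4 pods are there; None if absent.
- dispenser: white pump dispenser, 68 mm across, 168 mm tall, standing; origin: centre of the underside. Bystander: leave it where it is.
- crusher: stainless pill crusher, a cylinder 58 mm across and 92 mm tall, standing; origin: centre of the underside. Bystander: leave it where it is.
- ring_dish: white ceramic ring dish, 90 mm across, 25 mm high; origin: centre of the underside. Bystander: leave it where it is.
- glasses_case: tortoiseshell glasses case, 62 (x) by 160 (y) by 36 mm high; origin: centre of the underside. Bystander: leave it where it is.

How it is judged:
By the outcome, as a careful person would: the job done as asked, in the order asked, and still so for the second after the job is handed in, with the robot touching nothing.
Of pod0, pod1, pod2, pod3 only 2 to 4 are there at a start; the rules pass over those that are not, and their reading is None.
At some moment in a run one of pod0, pod1, pod2, pod3 may be knocked a few centimetres aside while the robot is not near it.
It also fails if it takes over 210 s, if anything falls off the work surface, if the arm or the gripper's body presses on something with over 40 N, if the wrist force passes 120 N, or if a joint passes its speed limit or range.

ROBOT

A 6-joint arm with a two-finger parallel gripper is mounted at the origin on the work surface. World frame = base frame: x ahead of the robot, y to its left, z up, the work surface at z = 0. Lengths are in mm, angles in rad, forces in N, time in s.
With the tool pointing down it reaches from about 350 to 775 mm from the base axis. Payload 7.3 kg.
Tool frame: the origin (TCP) lies on the centre line of the jaws, within the pads' length; the fingertips stand 22 mm ahead of it and the grasp point (between the pads) lies 3 mm ahead of it; z points along the fingers, y is the direction in which the jaws open and shut (so a half turn about z gives the same grasp; the last joint's range is limited). The gripper opens to 92 mm and grips with 3 to 60 N. Pads are 19 mm wide; open, the fingers measure 130 mm over their backs; the gripper's body (75 mm by 190 mm) begins 47 mm behind the grasp point.
Start: joints at [1.037, 0.342, 1.524, -0, 1.275, -0.146], TCP at [198.516, 486.039, 248.741] pointing down, gripper open.
Joint ranges: [-2.53, 2.53], [-0.77, 2.02], [0.04, 2.7], [-1, 4.14], [0.28, 2.66], [-3.11, 3.11]. Speed limits (rad/s): [2.57, 2.57, 3.14, 3.14, 3.14, 3.14].

INTERFACE

Orientations are given as [roll, pitch, yaw] about the fixed x, y, z axes, in that order (R = Rz(yaw) Ry(pitch) Rx(roll)).
In Python, from plant import bot gives the robot as it stands.
- The arm moves only by the tool play_rows, never from a script. Its argument "moves" is one flat list of numbers, 5 for each row, row after row: the closure in counts, from 0 (fully open) to 255 (shut), then the shift along the tool's x, y, z in mm, then the turn about the tool's z in degrees. A call has 1 to 8 rows; each row is the pose to reach, as a shift and turn from the pose commanded when the call began, along the tool's axes at that moment; what a row does not reach only later rows make up. A row lasts 1/12 s, in which the tool goes at most 41.7 mm and 7.16 degrees, less where a joint would pass 70% of its speed; a pose out of reach is approached as far as the arm can. A call with a gripper value outside its range is refused whole. The fingers move at their own pace and stop on an object; the grip force is fixed at half the most. Time passes only in rows, so rows that repeat a pose let the fingers close. It gives the time, the measured TCP pose, the force and the opening at its end, in the units of the state.
- bot.get_obs(): the state, without advancing time (a new reading comes with each control period).
- bot.capture(name): name is "scene" or "top" or "wrist"; returns a dict with "color" (480x640x3 uint8, red, green, blue), "fx", "fy", "cx", "cy" (pixels), "world_to_cam" (4x4, takes a point from world to camera coordinates); the wrist camera has in their place "T_tool_cam" (4x4, takes a point from camera to tool coordinates, whose origin is the TCP and whose axes are the flange's). Camera axes: x right, y down, z forward; pixel columns grow to the right and rows downward; lengths in mm; the calibration is good to about 2 mm. A picture is of the moment at which its call begins: read the wrist's pose just before it. There is no depth.
- bot.close_job(): hands the job in, once; it reports no verdict.
The state is a dict: "time": time; "joint_positions": joint angles; "dq": joint speeds; "tau": joint torques, N m; "tool_pos": TCP position; "tcp_rot": TCP orientation; "contact_force": force on the tool from outside, world axes, zero at the start; "moment": the same for the moment, N m; "grip_width": finger opening in mm.
Only numpy, scipy, OpenCV 4.12 (cv2) and the standard library are available. Lean on these libraries where they do the work, as an engineer would, in place of code of your own. Each camera call takes 0.05 s, during which the arm holds its last target.

## Working session

There is one attempt and no reset: what is moved stays moved. The work goes in short steps, Python scripts to look and compute and a tool call to move; the robot and the scene stay as the last step left them, time stands still between calls to the robot, and variables do not carry over. Pictures are saved under pics/ and viewed, and the job is handed in when it is done.

Besides the shell and the picture viewer there is one more tool, called by a JSON object that holds its "op" and its "data". play_rows: Moves the arm, as the interface text tells. Its arguments: {"type":"object","properties":{"moves":{"type":"array","items":{"type":"number"}}},"required":["moves"]}

```bash
ls; mkdir -p pics; python3 - <<'E'
from plant import bot
import cv2
print(bot.get_obs())
for n in ["scene","top","wrist"]:
    c=bot.capture(n); cv2.imwrite(f"pics/{n}0.png",c["color"][:,:,::-1])
    print(n,{k:v for k,v in c.items() if k!="color"})
E
```

```text
pics
{'time': 0.0, 'joint_positions': array([ 1.03703809e+00,  3.42735130e-01,  1.52503320e+00, -3.78060558e-05,
        1.27540781e+00, -1.45992758e-01]), 'dq': array([ 0.00102515, -0.0004325 , -0.00294197,  0.00179877,  0.00150265,
        0.0009862 ]), 'tau': array([-1.41966043e-04, -4.31243312e+01, -2.44220889e+01,  7.19633955e-02,
        5.57232206e-02, -7.24821189e-05]), 'tool_pos': array([198.30125285, 485.69272861, 248.03285761]), 'tcp_rot': array([-3.14002076e+00, -1.94590217e-04,  2.75383806e+00]), 'contact_force': array([ 0.95390703, -0.75880589, -0.03336052]), 'moment': array([0.03156452, 0.00918577, 0.03636544]), 'grip_width': 91.98726940064033}
scene {'fx': 529.7046275705397, 'fy': 529.7046275705397, 'cx': 327.8162686910729, 'cy': 236.31844837712896, 'world_to_cam': array([[ 5.31303383e-01,  8.47059598e-01,  1.43789287e-02,
        -2.97157332e+02],
       [ 5.81809015e-01, -3.52487259e-01, -7.32974080e-01,
        -2.30741731e+02],
       [-6.15804340e-01,  3.97797399e-01, -6.80104583e-01,
         1.35229867e+03],
       [ 0.00000000e+00,  0.00000000e+00,  0.00000000
[... 260 characters left out ...]
-01,  1.11837432e-02, -9.60140864e-02,
         5.22458671e+02],
       [ 9.58402026e-02, -1.51663753e-02, -9.95281185e-01,
         1.48396426e+03],
       [ 0.00000000e+00,  0.00000000e+00,  0.00000000e+00,
         1.00000000e+00]])}
wrist {'fx': 391.7350288949351, 'fy': 391.7350288949351, 'cx': 317.3095527221681, 'cy': 241.35066245435786, 'T_tool_cam': array([[ 2.18079961e-05, -9.68371029e-01, -2.49514630e-01,
         6.52640983e+01],
       [ 9.99999971e-01, -3.84685672e-05,  2.36698912e-04,
        -1.28646289e+00],
       [-2.38810839e-04, -2.49514628e-01,  9.68371000e-01,
        -1.35397247e+02],
       [ 0.00000000e+00,  0.00000000e+00,  0.00000000e+00,
         1.00000000e+00]])}
```

View pics/top0.png

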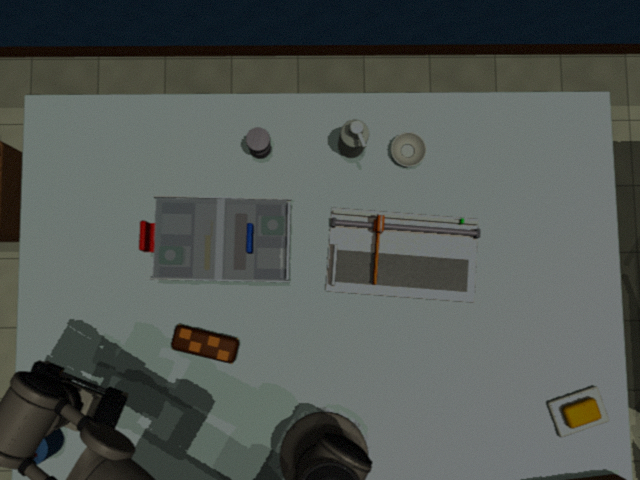

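View pics/scene0.png

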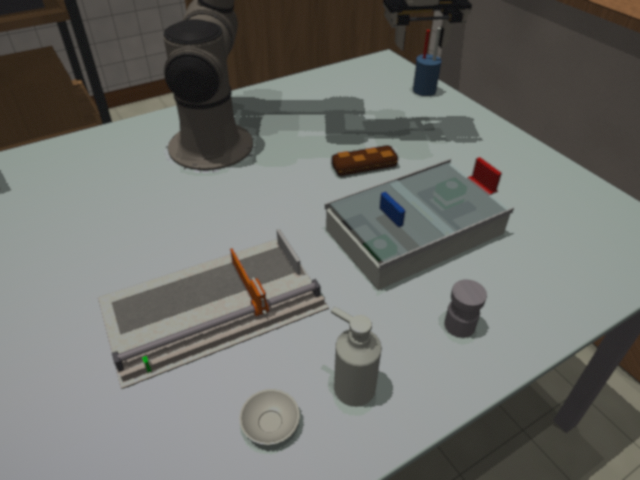

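View pics/wrist0.png

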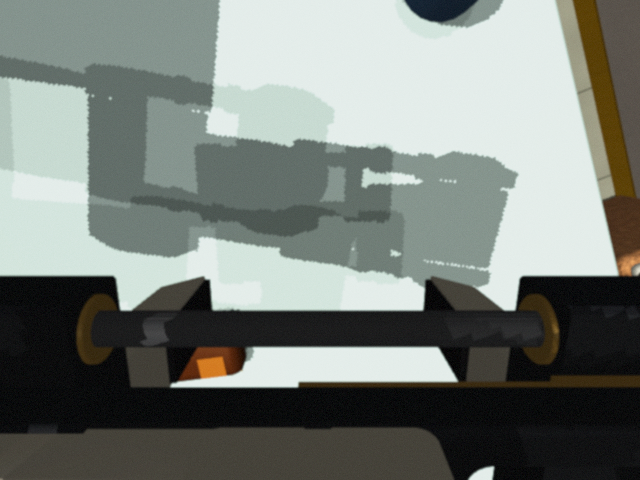

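```bash
cat > h.py <<'E'
import numpy as np, cv2
from plant import bot
def ray(c,u,v,z):
    T=c["world_to_cam"];R=T[:3,:3];t=T[:3,3]
    o=-R.T@t; d=R.T@np.array([(u-c["cx"])/c["fx"],(v-c["cy"])/c["fy"],1])
    return o+d*(z-o[2])/d[2]
def proj(c,p):
    T=c["world_to_cam"];q=T[:3,:3]@np.array(p,float)+T[:3,3]
    return np.array([c["fx"]*q[0]/q[2]+c["cx"],c["fy"]*q[1]/q[2]+c["cy"]])
def Rzyx(r):
    a,b,c=r
    X=np.array([[1,0,0],[0,np.cos(a),-np.sin(a)],[0,np.sin(a),np.cos(a)]])
    Y=np.array([[np.cos(b),0,np.sin(b)],[0,1,0],[-np.sin(b),0,np.cos(b)]])
    Z=np.array([[np.cos(c),-np.sin(c),0],[np.sin(c),np.cos(c),0],[0,0,1]])
    return Z@Y@X
def wcam():
    o=bot.get_obs(); c=bot.capture("wrist")
    M=np.eye(4);M[:3,:3]=Rzyx(o["tcp_rot"]);M[:3,3]=o["tool_pos"]
    c["world_to_cam"]=np.linalg.inv(M@c["T_tool_cam"]); return c
def crop(c,x0,y0,x1,y1,s,name):
    im=c["color"][y0:y1,x0:x1,::-1]
    cv2.imwrite("pics/"+name,cv2.resize(im,None,fx=s,fy=s,interpolation=cv2.INTER_CUBIC))
def blob(c,lo,hi):
    h=cv2.cvtColor(c["color"],cv2.COLOR_RGB2HSV); m=cv2.inRange(h,np.array(lo),np.array(hi))
    n,l,s,ce=cv2.connectedComponentsWithStats(m)
    return [(s[i].tolist(),ce[i].round(1).tolist()) for i in np.argsort(-s[1:,4])[:4]+1 if s[i,4]>4]
def rel(targets_xyz,yaw=None):
    """shift in tool axes (start measured) to world xyz; yaw: tool-x world direction wanted"""
    o=bot.get_obs();R=Rzyx(o["tcp_rot"])
    for p in targets_xyz: print("shift",(R.T@(np.array(p)-o["tool_pos"])).round(1))
E
python3 - <<'E'
from h import *
c=bot.capture("top")
crop(c,130,180,310,300,4.4,"org.png"); crop(c,315,195,495,315,4.4,"rack.png")
for n,lo,hi in [("green",(50,150,60),(70,255,255)),("red",(0,200,60),(4,255,255)),("blue",(105,150,50),(130,255,255)),("orange",(5,150,50),(15,255,255))]:
    print(n,blob(c,lo,hi))
c=bot.capture("scene");crop(c,90,220,340,390,3.2,"rack_s.png")
print(blob(c,(50,150,60),(70,255,255)))
E
```

```text
green [([461, 219, 3, 5, 12], [461.9, 220.6])]
red [([140, 221, 6, 29, 131], [142.4, 235.3]), ([149, 224, 5, 28, 91], [151.3, 237.3])]
blue [([246, 223, 7, 30, 149], [249.1, 237.4]), ([39, 447, 5, 9, 18], [41.4, 451.3]), ([35, 458, 5, 5, 10], [37.2, 459.5]), ([42, 442, 4, 3, 7], [43.3, 442.9])]
orange [([178, 328, 57, 33, 901], [207.8, 344.4]), ([376, 215, 4, 34, 79], [377.7, 230.7]), ([374, 265, 4, 14, 34], [375.2, 271.4]), ([375, 250, 3, 14, 31], [376.2, 256.4])]
[([142, 356, 8, 15, 41], [145.8, 361.7])]
```

View pics/org.png

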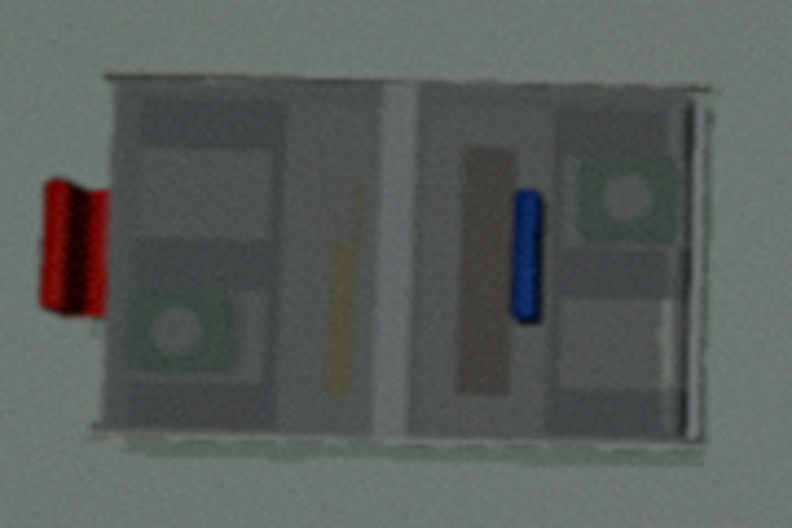

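View pics/rack.png

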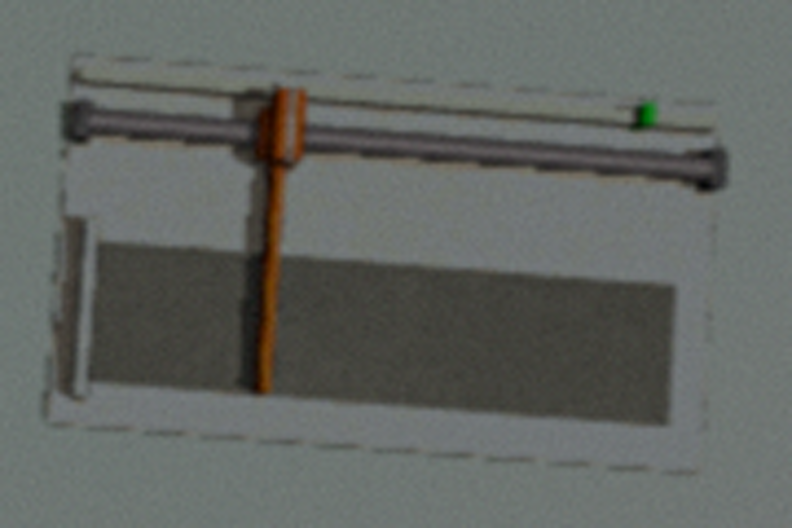

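View pics/rack_s.png

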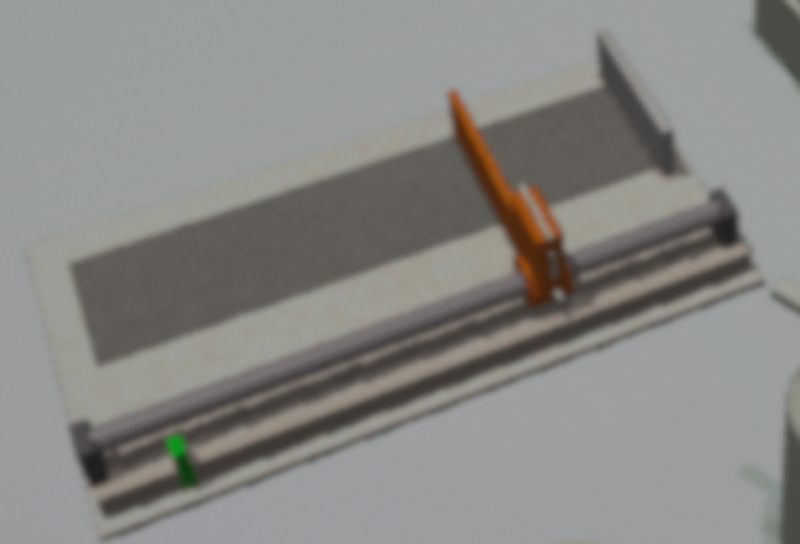

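```bash
python3 - <<'E'
from h import *
c=bot.capture("top"); s=bot.capture("scene")
def fit(A,B):
    A=np.array(A,float);B=np.array(B,float)
    a=A-A.mean(0);b=B-B.mean(0)
    th=np.arctan2((a[:,0]*b[:,1]-a[:,1]*b[:,0]).sum(),(a*b).sum())
    R=np.array([[np.cos(th),-np.sin(th)],[np.sin(th),np.cos(th)]])
    t=B.mean(0)-R@A.mean(0); print("yaw",th,"origin",t.round(1),"res",(B-(A@R.T+t)).round(1).tolist()); return th,t
def px(p,x0,y0,sc): return p[0]/sc+x0,p[1]/sc+y0
L=[(95,170),(95,-200),(-115,170),(-115,-200)]
print("rack top");fit(L,[ray(c,*px(p,315,195,4.4),6)[:2] for p in [(75,57),(717,102),(45,425),(697,470)]])
print("rack scene");fit([(95,170),(95,-200),(-115,-200)],[ray(s,*px(p,90,220,3.2),6)[:2] for p in [(765,283),(103,538),(27,243)]])
O=[(98,162),(98,-162),(-98,162),(-98,-162)]
print("org top");fit(O,[ray(c,*px(p,130,180,4.4),58)[:2] for p in [(107,76),(710,90),(95,432),(703,440)]])
print("blue",ray(c,*px((528,190),130,180,4.4),112),ray(c,*px((527,322),130,180,4.4),112))
print("red",ray(c,*px((60,180),130,180,4.4),112),ray(c,*px((50,313),130,180,4.4),112))
print("mark top",ray(c,*px((648,107),315,195,4.4),38),ray(c,461.9,220.6,30))
print("mark scene top",ray(s,*px((177,443),90,220,3.2),38))
print("lug top",ray(c,*px((291,90),315,195,4.4),80),ray(c,*px((290,155),315,195,4.4),80))
print("pods",ray(c,*px((628,200),130,180,4.4),52),ray(c,*px((178,330),130,180,4.4),52))
E
```

```text
rack top
yaw -0.08446807060804322 origin [ 497.8 -188.4] res [[-1.2, -2.7], [0.3, 0.6], [-0.3, -0.2], [1.2, 2.3]]
rack scene
yaw -0.09624019259479376 origin [ 500. -188.] res [[-0.1, -1.8], [1.7, 1.8], [-1.6, 0.0]]
org top
yaw -0.028511443924161054 origin [526.1 238.7] res [[-0.3, 3.5], [-2.3, -2.8], [0.8, 2.1], [1.8, -2.7]]
blue [556.14374381 166.8245744  112.        ] [486.44153166 167.58215406 112.        ]
red [564.10088818 412.46119986 112.        ] [494.03482629 416.74788092 112.        ]
mark top [ 569.3606959  -347.02666459   38.        ] [ 567.21420047 -348.13183742   30.        ]
mark scene top [ 566.93176838 -346.84098378   38.        ]
lug top [ 575.31656987 -142.32139137   80.        ] [ 539.95180655 -140.93644633   80.        ]
pods [557.56353102 116.87848053  52.        ] [488.84839933 362.5631427   52.        ]
```

```bash
python3 - <<'E'
from h import *
rel([(545,-150,240)])
E
```

```text
shift [-561.3 -457.7    8.7]
```

{"op": "play_rows", "data": {"moves": [0,-250,-204,0,-7,0,-250,-204,0,-17,0,-250,-204,0,-17,0,-250,-204,0,-17,0,-250,-204,0,-17,0,-250,-204,0,-17,0,-250,-204,0,-17,0,-250,-204,0,-17]}}

```text
time: 1.02
tool_pos: [353.4, 200.5, 249.0]
tcp_rot: [3.141, 0.001, 3.05]
contact_force: [0.5, 0.6, -0.0]
grip_width: 91.9
```

```bash
python3 - <<'E'
from h import *
rel([(545,-150,240)]); print(bot.get_obs())
E
```

```text
shift [-222.7 -331.6    9.1]
{'time': 1.0167, 'joint_positions': array([ 3.27124985e-01,  1.21972601e-01,  1.81780085e+00, -1.73847221e-04,
        1.20096835e+00, -1.15239413e+00]), 'dq': array([-1.10452186, -0.0438806 ,  0.04848526,  0.00498697, -0.01398404,
       -1.08751711]), 'tau': array([  5.73853612, -31.57386303, -22.5891763 ,  -0.06269595,
         0.34886484,   1.34551864]), 'tool_pos': array([353.42339392, 200.5497943 , 248.98079178]), 'tcp_rot': array([3.14139511e+00, 8.43335682e-04, 3.05037813e+00]), 'contact_force': array([ 0.46729872,  0.64836461, -0.0037822 ]), 'moment': array([ 0.05807738, -0.00495315,  0.03447426]), 'grip_width': 91.8986519528334}
```

{"op": "play_rows", "data": {"moves": [0,-223,-332,9,0,0,-223,-332,9,0,0,-223,-332,9,0,0,-223,-332,9,0,0,-223,-332,9,0,0,-223,-332,9,0,0,-223,-332,9,0,0,-223,-332,9,0]}}

```text
time: 1.68
tool_pos: [513.2, -91.9, 241.2]
tcp_rot: [3.141, 0.0, 3.05]
contact_force: [0.8, 1.4, 0.5]
grip_width: 91.5
```

{"op": "play_rows", "data": {"moves": [0,-50,-75,0,0,0,-50,-75,0,0,0,-50,-75,0,0,0,-50,-75,0,0]}}

```text
time: 2.02
tool_pos: [556.1, -171.4, 240.2]
tcp_rot: [3.141, -0.001, 3.047]
contact_force: [0.0, -0.1, -0.9]
grip_width: 92.1
```

```bash
python3 - <<'E'
from h import *
c=wcam(); cv2.imwrite("pics/w1.png",c["color"][:,:,::-1]); print(bot.get_obs()["tool_pos"])
E
```

```text
[ 555.40616711 -169.50995268  240.40380045]
```

View pics/w1.png

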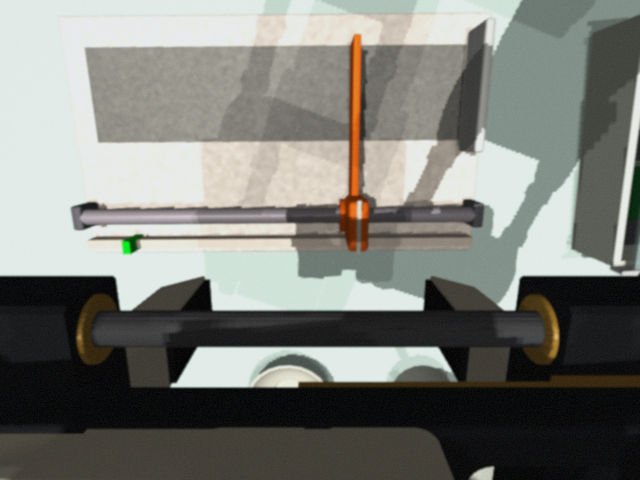

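```bash
cat >> h.py <<'E'
def tri(obs):
    A=[];b=[]
    for c,u,v in obs:
        T=c["world_to_cam"];x=(u-c["cx"])/c["fx"];y=(v-c["cy"])/c["fy"]
        for k,w in ((0,x),(1,y)):
            r=T[k]-w*T[2];A.append(r[:3]);b.append(-r[3])
    s=np.linalg.lstsq(np.array(A),np.array(b),rcond=None); return s[0],s[1]
E
python3 - <<'E'
from h import *
c=wcam(); t=bot.capture("top"); s=bot.capture("scene")
g=(50,150,40),(70,255,255)
bw,bt,bs=blob(c,*g),blob(t,*g),blob(s,*g); print(bw,bt,bs)
print(tri([(c,*bw[0][1]),(t,*bt[0][1]),(s,*bs[0][1])]))
crop(c,60,180,500,280,1.8,"w1a.png");crop(c,320,180,400,270,8,"w1b.png");crop(c,90,220,170,270,8,"w1c.png")
E
```

```text
[([626, 170, 14, 51, 355], [633.1, 194.9]), ([120, 236, 19, 19, 201], [127.2, 245.3])] [] [([142, 356, 8, 15, 46], [146.0, 362.3])]Traceback (most recent call last):
  File "<stdin>", line 5, in <module>
IndexError: list index out of range
```

```bash
python3 - <<'E'
from h import *
c=wcam(); s=bot.capture("scene")
print(tri([(c,127.2,245.3),(s,146,362.3)]))
crop(c,320,180,400,270,6,"w1b.png");crop(c,90,220,170,270,8,"w1c.png")
crop(s,120,340,170,390,10,"s1c.png");crop(s,210,240,300,320,7,"s1b.png")
E
```

```text
(array([ 566.82786149, -347.17213063,   27.02329349]), array([1.82347255]))
```

View pics/w1b.png

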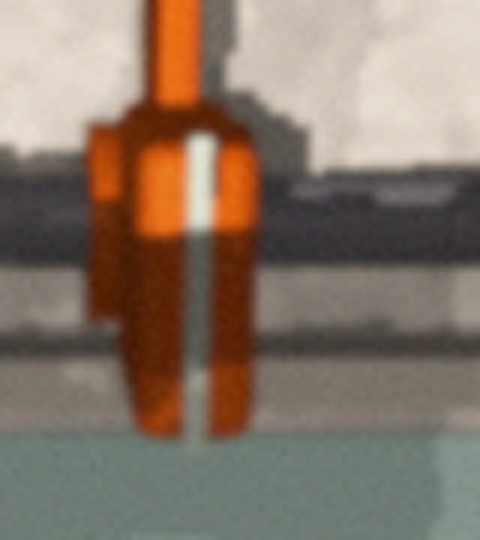

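View pics/w1c.png

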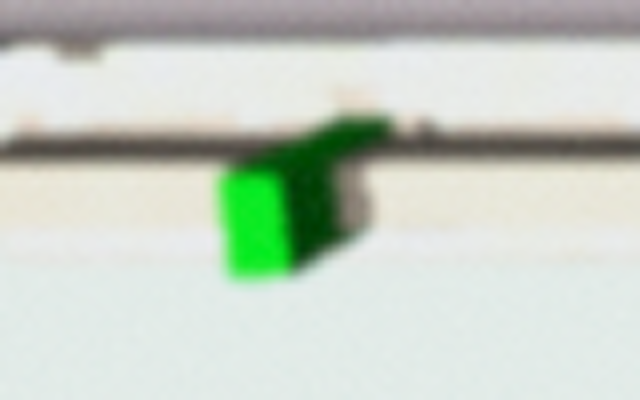

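View pics/s1c.png

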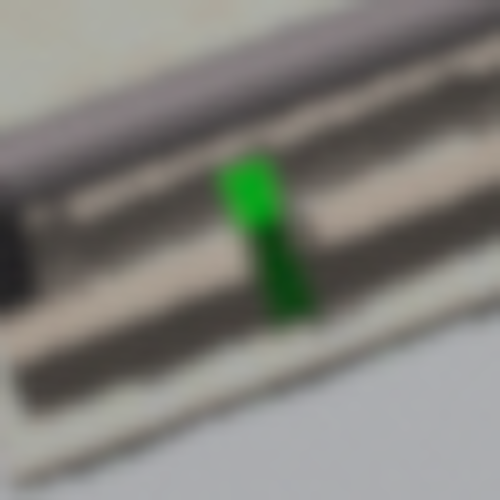

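View pics/s1b.png

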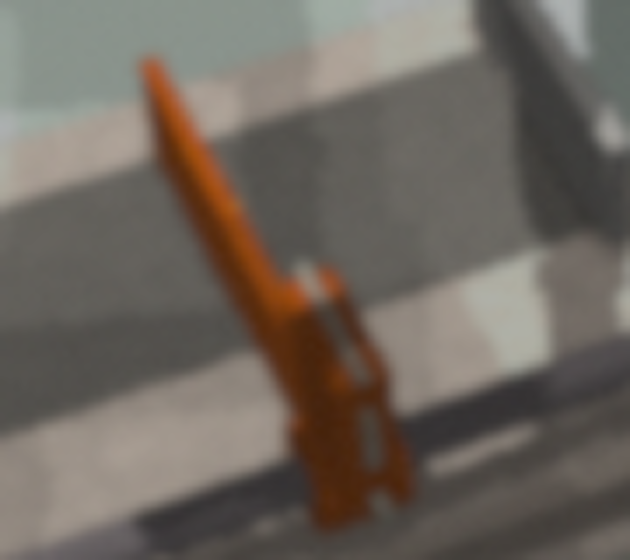

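```bash
python3 - <<'E'
from h import *
c=wcam(); s=bot.capture("scene")
m=tri([(c,122.25,248),(s,144.8,359.2)]);print(m)
l=tri([(c,353.3,210.8),(s,257.1,285.7)]);print(l)
print("mark z36/42",ray(c,122.25,248,36),ray(c,122.25,248,42)); print("lug z80 ",ray(c,353.3,210.8,80), ray(c,354.2,201.8,80),ray(c,353.4,218.3,80))
for p in [(86,48),(98,142),(65,16),(458,140),(96,250),(470,250)]: print(p,ray(c,*p,6).round(1))
cv2.imwrite("pics/w2.png",cv2.resize(c["color"][0:270,40:520,::-1],None,fx=1.6,fy=1.6))
E
```

```text
(array([ 567.36766892, -347.35768151,   36.5264278 ]), array([1.17536544]))
(array([ 546.68784699, -138.46467421,   69.10810115]), array([2.34703672]))
mark z36/42 [ 567.79420869 -346.99264449   36.        ] [ 566.41992037 -343.76227256   42.        ]
lug z80  [ 544.38780253 -140.36107626   80.        ] [ 537.50770598 -139.21528944   80.        ] [ 550.24117969 -140.67294399   80.        ]
(86, 48) [ 394.6 -356.1    6. ]
(98, 142) [ 473.3 -363.8    6. ]
(65, 16) [ 368.5 -368.     6. ]
(458, 140) [501.  -34.6   6. ]
(96, 250) [ 574.4 -389.3    6. ]
(470, 250) [607.3 -22.8   6. ]
```

View pics/w2.png

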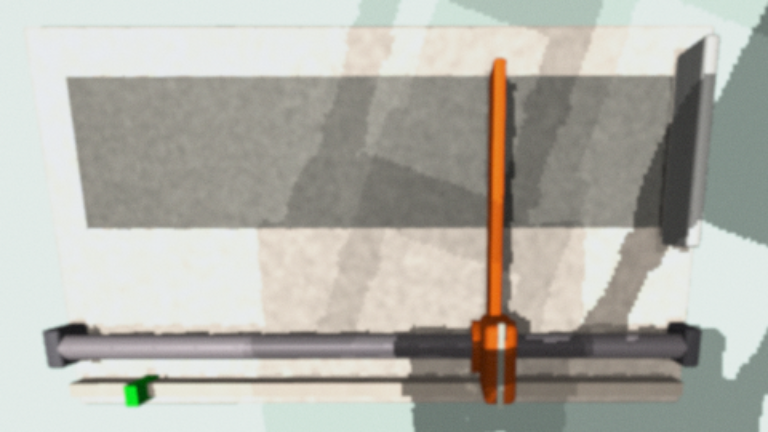

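```bash
python3 - <<'E'
from h import *
rel([(557,-141.5,150),(557,-141.5,66)])
E
```

```text
shift [ 0.9 26.4 91.7]
shift [  1.   26.4 175.7]
```

{"op": "play_rows", "data": {"moves": [0,1,26,40,0,0,1,26,80,0,0,1,26,110,0,0,1,26,135,0,0,1,26,155,0,0,1,26,168,0,0,1,26,174,0,0,1,26,174,0]}}

```text
time: 3.08
tool_pos: [556.4, -142.3, 66.1]
tcp_rot: [3.141, -0.002, 3.051]
contact_force: [-0.3, 0.0, -1.0]
grip_width: 91.6
```

```bash
python3 - <<'E'
from h import *
rel([(557,-141.5,66)]);o=bot.get_obs();print(o["tool_pos"],o["tcp_rot"])
c=wcam();cv2.imwrite("pics/w3.png",c["color"][:,:,::-1])
E
```

```text
shift [-0.6  0.9  0.1]
[ 556.36366923 -142.3181238    66.14773307] [ 3.14082432e+00 -2.21375205e-03  3.05103650e+00]
```

View pics/w3.png

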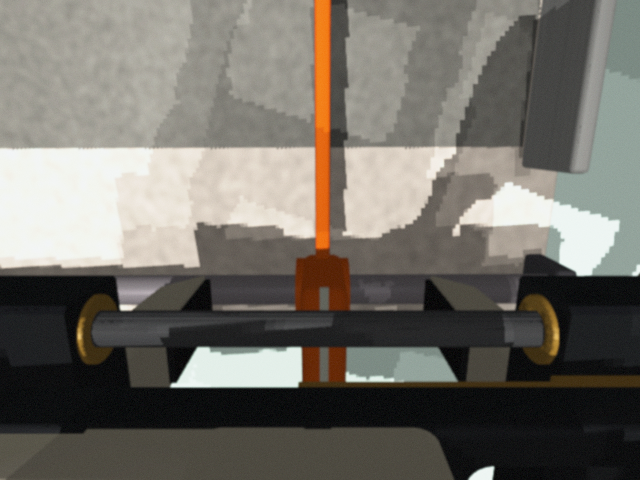

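{"op": "play_rows", "data": {"moves": [120,0,0,0,0,200,0,1,0,0,255,0,2,0,0,255,0,2,0,0,255,0,2,0,0,255,0,2,0,0,255,0,2,0,0,255,0,2,0,0]}}

```text
time: 3.8
tool_pos: [557.2, -141.0, 67.2]
tcp_rot: [3.142, -0.0, 3.05]
contact_force: [0.3, 0.3, 0.3]
grip_width: 43.1
```

```bash
python3 - <<'E'
from h import *
o=bot.get_obs();print(o["tool_pos"],o["tcp_rot"],o["grip_width"],o["contact_force"])
p=o["tool_pos"]+np.array([-17.7,-203.1,0]); rel([p])
c=wcam();crop(c,270,0,370,390,2,"w4.png")
m=cv2.inRange(c["color"][100:240],(200,60,0),(255,170,60)); print(np.where(m)[1].mean(), np.where(m)[1].min(),np.where(m)[1].max())
E
```

```text
[ 557.19403539 -141.0327482    67.22179373] [ 3.14153749e+00 -1.10113738e-05  3.05049022e+00] 43.13582319952044 [0.26403141 0.25827121 0.25370908]
shift [  -0.9 -203.9   -0. ]
318.5407872219053 312 325
```

{"op": "play_rows", "data": {"moves": [255,0,0,0,0,255,0,0,0,0,255,0,0,0,0,255,0,0,0,0,255,0,0,0,0,255,0,0,0,0,255,0,0,0,0]}}

```text
time: 4.43
tool_pos: [557.2, -140.9, 67.2]
tcp_rot: [3.141, -0.0, 3.051]
contact_force: [0.3, 0.4, -0.3]
grip_width: 15.8
```

```bash
python3 - <<'E'
from h import *
o=bot.get_obs();print(o["tool_pos"],o["tcp_rot"],o["grip_width"],o["contact_force"])
p=o["tool_pos"]+np.array([-17.7,-203.1,0]); rel([p])
E
```

```text
[ 557.18721877 -140.88584024   67.15365175] [ 3.14141088e+00 -9.74962633e-05  3.05064914e+00] 15.819440295475538 [ 0.2633038   0.36911454 -0.33768324]
shift [  -0.8 -203.9   -0. ]
```

{"op": "play_rows", "data": {"moves": [255,0,-15,0,0,255,0,-40,0,0,255,0,-65,0,0,255,0,-90,0,0,255,0,-115,0,0,255,0,-140,0,0,255,0,-160,0,0,255,0,-170,0,0]}}

```text
time: 5.1
tool_pos: [542.1, -312.4, 67.2]
tcp_rot: [-3.141, 0.002, 3.049]
contact_force: [4.8, 2.9, -0.5]
grip_width: 16.2
```

```bash
python3 - <<'E'
from h import *
o=bot.get_obs();print(o["tool_pos"],o["tcp_rot"],o["grip_width"],o["contact_force"])
c=wcam();cv2.imwrite("pics/w5.png",c["color"][:,:,::-1])
t=bot.capture("scene"); crop(t,90,300,250,400,5,"t5.png")
E
```

```text
[ 542.13882718 -312.36342364   67.17352615] [-3.14130350e+00  1.88073823e-03  3.04893232e+00] 16.15278820280664 [ 4.75942685  2.8947656  -0.50366377]
```

View pics/w5.png

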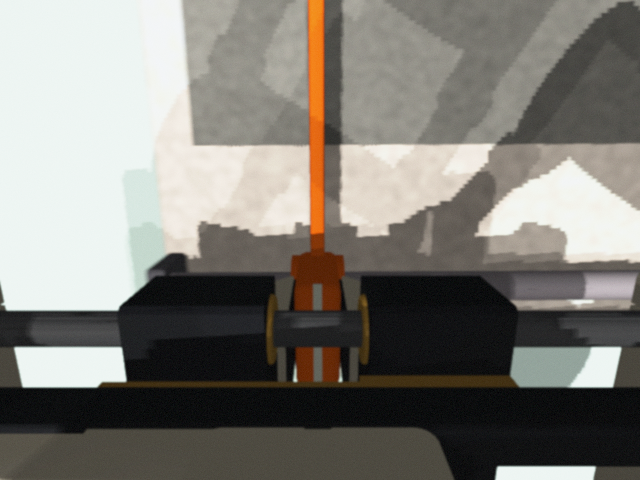

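View pics/t5.png

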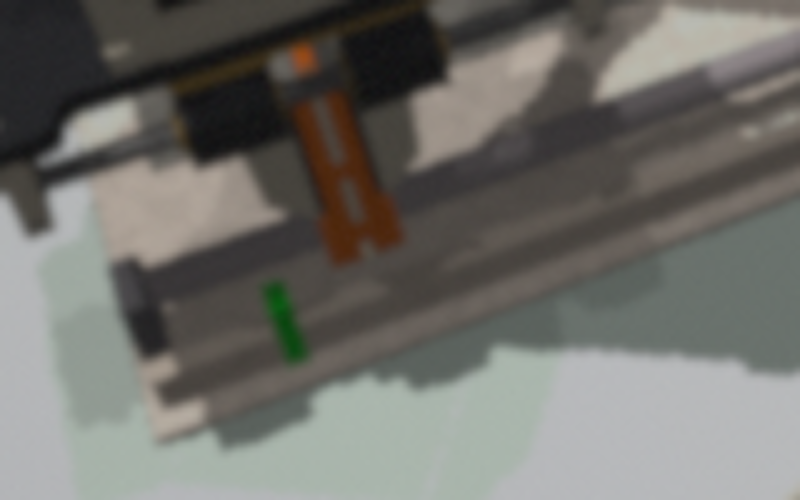

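{"op": "play_rows", "data": {"moves": [255,-0.5,-10,0,0,255,-0.5,-20,0,0,255,-1,-28,0,0,255,-1,-32,0,0,255,-1,-32,0,0,255,-1,-32,0,0]}}

```text
time: 5.7
tool_pos: [539.5, -343.2, 67.2]
tcp_rot: [-3.14, -0.0, 3.05]
contact_force: [0.3, -2.5, -1.3]
grip_width: 15.8
```

```bash
python3 - <<'E'
from h import *
o=bot.get_obs();print(o["tool_pos"],o["tcp_rot"],o["grip_width"],o["contact_force"])
t=bot.capture("scene"); crop(t,110,300,210,380,8,"t6.png")
E
```

```text
[ 539.4992315  -343.19844041   67.19131915] [-3.14045859e+00 -9.24473311e-05  3.05011153e+00] 15.847979177903989 [ 0.26279823 -2.52031381 -1.33583546]
```

View pics/t6.png

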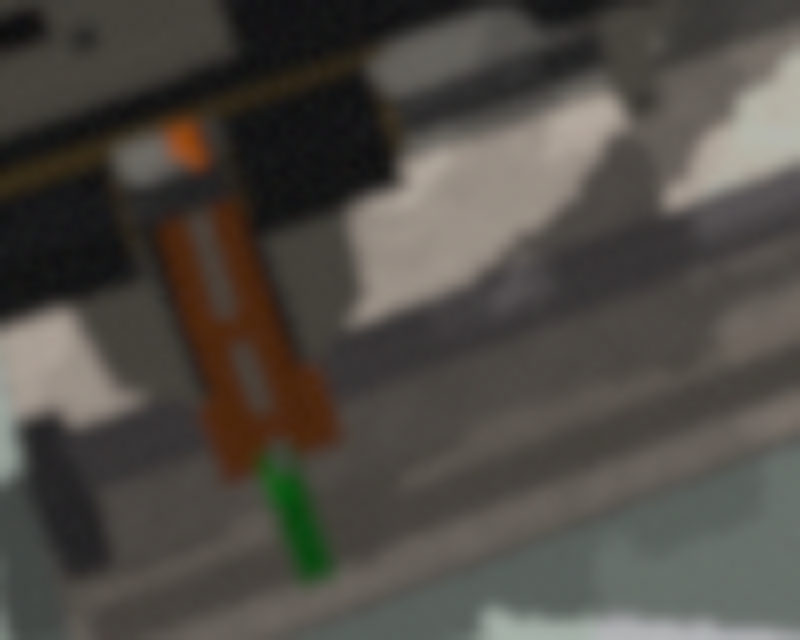

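{"op": "play_rows", "data": {"moves": [150,0,0,0,0,100,0,0,0,0,100,0,0,0,0,100,0,0,-30,0,100,-10,0,-60,0,100,-25,0,-90,0,100,-40,0,-120,0,100,-40,0,-140,0]}}

```text
time: 6.42
tool_pos: [582.3, -345.8, 210.7]
tcp_rot: [-3.14, 0.005, 3.052]
contact_force: [0.7, -0.8, 0.4]
grip_width: 55.7
```

```bash
python3 - <<'E'
from h import *
o=bot.get_obs();print(o["tool_pos"],o["tcp_rot"],o["grip_width"],o["contact_force"])
c=wcam();cv2.imwrite("pics/w7.png",c["color"][:,:,::-1]); crop(c,250,100,380,230,6,"w7b.png")
E
```

```text
[ 582.26151856 -345.81162332  210.66177812] [-3.13961095  0.00476229  3.05168951] 55.73313720629825 [ 0.66514104 -0.7901192   0.41428212]
```

View pics/w7.png

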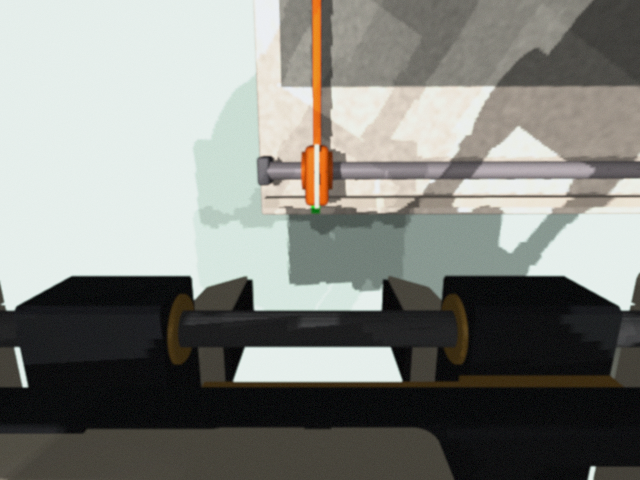

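View pics/w7b.png

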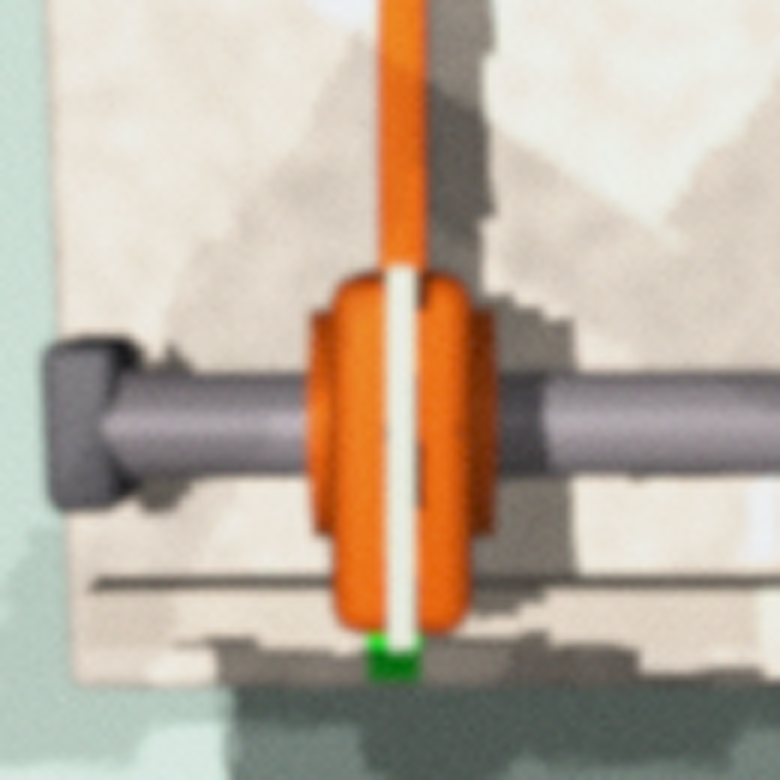

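```bash
python3 - <<'E'
from h import *
o=bot.get_obs();print(o["tool_pos"],o["tcp_rot"])
rel([(540,-345,67)])
E
```

```text
[ 582.41525627 -346.61356096  214.34954955] [-3.13653749  0.00868387  3.05173652]
shift [ 43.7  -1.5 147. ]
```

{"op": "play_rows", "data": {"moves": [100,0,0,0,0,100,0,0,0,0,100,0,0,0,0]}}

```text
time: 6.72
tool_pos: [578.9, -345.3, 205.5]
tcp_rot: [3.14, -0.003, 3.05]
contact_force: [0.3, 0.2, -0.8]
grip_width: 55.7
```

```bash
python3 - <<'E'
from h import *
o=bot.get_obs();print(o["tool_pos"],o["tcp_rot"])
rel([(540,-345,67)])
E
```

```text
[ 578.88787438 -345.2941526   205.50660759] [ 3.13979641e+00 -2.63333975e-03  3.05046458e+00]
shift [ 38.4  -3.5 138.6]
```

{"op": "play_rows", "data": {"moves": [100,20,-2,40,0,100,38,-3.5,75,0,100,38,-3.5,105,0,100,38,-3.5,128,0,100,38,-3.5,138,0,100,38,-3.5,138,0,100,38,-3.5,138,0,100,38,-3.5,138,0]}}

```text
time: 7.38
tool_pos: [542.4, -346.5, 70.7]
tcp_rot: [-3.14, 0.002, 3.051]
contact_force: [-0.3, -0.3, 0.1]
grip_width: 55.7
```

{"op": "play_rows", "data": {"moves": [255,0,0,0,0,255,0,0,0,0,255,0,0,0,0,255,0,0,0,0,255,0,0,0,0,255,0,0,0,0,255,0,0,0,0,255,0,0,0,0]}}

```text
time: 8.05
tool_pos: [541.6, -345.6, 69.4]
tcp_rot: [3.141, 0.0, 3.051]
contact_force: [-0.2, 1.2, 2.7]
grip_width: 15.9
```

{"op": "play_rows", "data": {"moves": [255,0,0,0,0,255,0,0,0,0,255,0,0,0,0,255,0,0,0,0]}}

```text
time: 8.38
tool_pos: [541.6, -345.8, 69.3]
tcp_rot: [3.141, 0.0, 3.051]
contact_force: [-0.5, 3.1, 4.1]
grip_width: 15.8
```

{"op": "play_rows", "data": {"moves": [255,0,1.5,0,0,255,0,2,0,0,255,0,2,0,0,255,0,2,0,0]}}

```text
time: 8.72
tool_pos: [541.7, -344.6, 69.3]
tcp_rot: [-3.141, 0.0, 3.05]
contact_force: [-1.0, -2.9, 3.5]
grip_width: 15.5
```

{"op": "play_rows", "data": {"moves": [150,0,-0.5,0,0,100,0,-0.5,0,0,100,0,-0.5,0,0,100,0,0,-30,0,100,-10,0,-60,0,100,-25,0,-90,0,100,-40,0,-120,0,100,-40,0,-140,0]}}

```text
time: 9.38
tool_pos: [584.1, -347.5, 212.3]
tcp_rot: [-3.14, 0.004, 3.052]
contact_force: [0.4, 0.2, 1.0]
grip_width: 55.4
```

{"op": "play_rows", "data": {"moves": [100,0,0,0,0,100,0,0,0,0,100,0,0,0,0]}}

```text
time: 9.63
tool_pos: [580.9, -347.0, 207.8]
tcp_rot: [3.14, -0.002, 3.051]
contact_force: [0.2, 0.5, -0.6]
grip_width: 55.9
```

```bash
python3 - <<'E'
from h import *
o=bot.get_obs();print(o["tool_pos"],o["tcp_rot"],o["grip_width"],o["contact_force"])
c=wcam(); crop(c,250,100,380,230,6,"w8b.png")
E
```

```text
[ 580.92026401 -347.01661171  207.82194751] [ 3.14008670e+00 -2.00283601e-03  3.05051160e+00] 55.91396626481062 [ 0.18908883  0.45263377 -0.63746977]
```

View pics/w8b.png

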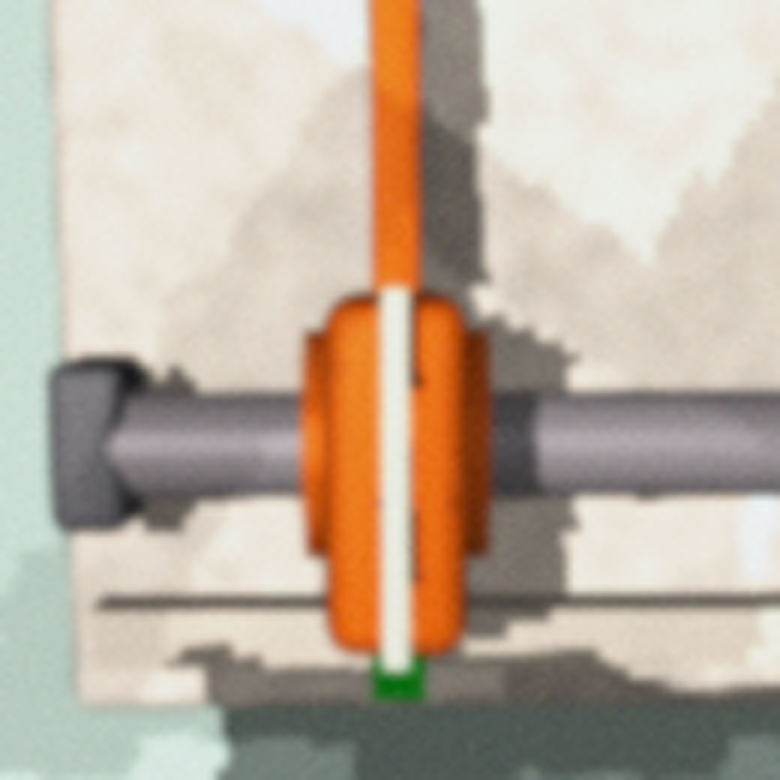

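```bash
python3 - <<'E'
from h import *
rel([(515,180,240)])
E
```

```text
shift [113.5 518.9 -31.3]
```

{"op": "play_rows", "data": {"moves": [100,10,30,-31,-3.6,100,65,300,-31,-3.6,100,65,300,-31,-3.6,100,65,300,-31,-3.6,100,65,300,-31,-3.6,100,65,300,-31,-3.6,100,65,300,-31,-3.6,100,65,300,-31,-3.6]}}

```text
time: 10.35
tool_pos: [542.3, -39.4, 238.9]
tcp_rot: [3.14, -0.003, 3.115]
contact_force: [-0.3, 0.4, -0.4]
grip_width: 55.7
```

```bash
python3 - <<'E'
from h import *
rel([(515,180,240)])
E
```

```text
shift [ 33.2 218.6  -0.6]
```

{"op": "play_rows", "data": {"moves": [100,33,219,0,0,100,33,219,0,0,100,33,219,0,0,100,33,219,0,0,100,33,219,0,0,100,33,219,0,0,100,33,219,0,0,100,33,219,0,0]}}

```text
time: 11.02
tool_pos: [516.7, 177.0, 239.1]
tcp_rot: [-3.141, -0.002, 3.115]
contact_force: [0.2, -0.4, -0.8]
grip_width: 55.7
```

{"op": "play_rows", "data": {"moves": [100,0,0,0,0,100,0,0,0,0,100,0,0,0,0]}}

```text
time: 11.27
tool_pos: [517.6, 175.5, 240.1]
tcp_rot: [-3.141, -0.0, 3.111]
contact_force: [-0.1, -0.8, 0.2]
grip_width: 56.0
```

```bash
python3 - <<'E'
from h import *
o=bot.get_obs();print(o["tool_pos"],o["tcp_rot"],o["grip_width"],o["contact_force"])
c=wcam(); cv2.imwrite("pics/w9.png",c["color"][:,:,::-1])
print(blob(c,(105,150,50),(130,255,255)))
E
```

```text
[517.58981406 175.45309033 240.05666474] [-3.14140852e+00 -2.80318818e-04  3.11110200e+00] 55.998755966198146 [-0.11309119 -0.78120691  0.16388125]
[([301, 192, 18, 99, 1657], [309.9, 240.7])]
```

View pics/w9.png

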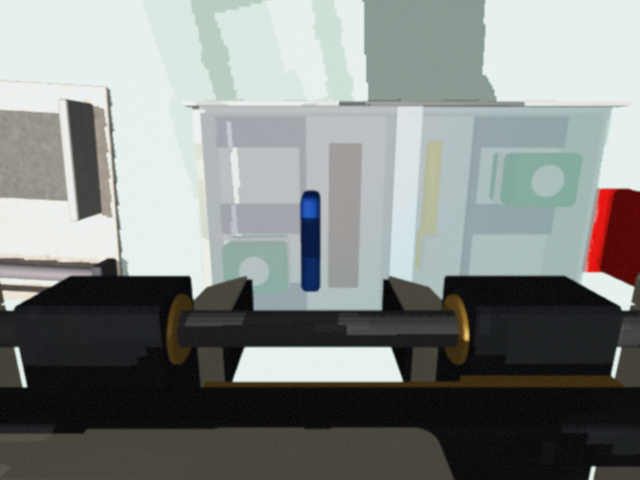

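```bash
python3 - <<'E'
from h import *
c=wcam()
a=ray(c,310.5,192,112);b=ray(c,310.5,290,112);print(a,b,ray(c,195,103,58),ray(c,627,104,58),ray(c,262,240,58),ray(c,546,205,58), "pods",ray(c,254,270,52),ray(c,548,181,52))
m=(a+b)/2; rel([(521,m[1],101),(521,m[1],150)])
E
```

```text
[485.21851239 170.30616103 112.        ] [555.52306462 167.86867436 112.        ] [421.1313035   82.97452034  58.        ] [431.90225288 414.44849191  58.        ] [530.96786567 127.24438043  58.        ] [508.5445572  361.28305317  58.        ] pods [559.1160705  117.61352094  52.        ] [489.72866079 364.13823551  52.        ]
shift [ -3.6  -6.6 139.2]
shift [-3.6 -6.6 90.2]
```

{"op": "play_rows", "data": {"moves": [100,-3,-6,40,0,100,-3,-6,75,0,100,-3,-6,105,0,100,-3,-6,128,0,100,-3,-6,138,0,200,-3,-6,138,0,255,-3,-6,138,0,255,-3,-6,138,0]}}

```text
time: 12.03
tool_pos: [521.3, 170.9, 103.9]
tcp_rot: [3.141, 0.003, 3.113]
contact_force: [-0.9, 0.8, 0.2]
grip_width: 40.0
```

{"op": "play_rows", "data": {"moves": [255,0,0,0,0,255,0,0,0,0,255,0,0,0,0,255,0,0,0,0,255,0,0,0,0,255,0,0,0,0,255,0,0,0,0,255,0,0,0,0]}}

```text
time: 12.7
tool_pos: [520.4, 170.9, 102.9]
tcp_rot: [3.141, 0.001, 3.113]
contact_force: [-1.3, -0.0, 6.1]
grip_width: 13.8
```

{"op": "play_rows", "data": {"moves": [255,0,15,0,0,255,0,40,0,0,255,0,65,0,0,255,0,90,0,0,255,0,115,0,0,255,0,140,0,0,255,0,158,0,0,255,0,167,0,0]}}

```text
time: 13.37
tool_pos: [525.2, 329.1, 102.6]
tcp_rot: [-3.121, -0.002, 3.117]
contact_force: [-0.7, -60.2, 22.5]
grip_width: 20.2
```

{"op": "play_rows", "data": {"moves": [255,0,0,0,0,255,0,0,0,0,255,0,2,0,0,255,0,2,0,0]}}

```text
time: 13.7
tool_pos: [525.2, 326.2, 102.6]
tcp_rot: [-3.118, -0.005, 3.112]
contact_force: [-1.9, -55.7, 20.8]
grip_width: 14.2
```

{"op": "play_rows", "data": {"moves": [255,0,-10,0,0,255,0,-12,0,0]}}

```text
time: 13.87
tool_pos: [525.2, 325.2, 102.6]
tcp_rot: [-3.141, -0.0, 3.111]
contact_force: [0.9, -2.0, 2.9]
grip_width: 14.0
```

```bash
python3 - <<'E'
from h import *
o=bot.get_obs();print(o["tool_pos"],o["tcp_rot"],o["grip_width"],o["contact_force"])
c=wcam(); cv2.imwrite("pics/w10.png",c["color"][:,:,::-1])
c=bot.capture("scene"); crop(c,300,100,560,300,3,"s10.png")
c=bot.capture("top"); crop(c,130,160,310,300,4.4,"t10.png")
E
```

```text
[525.15153082 325.19042154 102.58555268] [-3.14050820e+00 -1.35237534e-04  3.11084667e+00] 14.03241583873942 [ 0.85584048 -1.95812539  2.92843254]
```

View pics/s10.png

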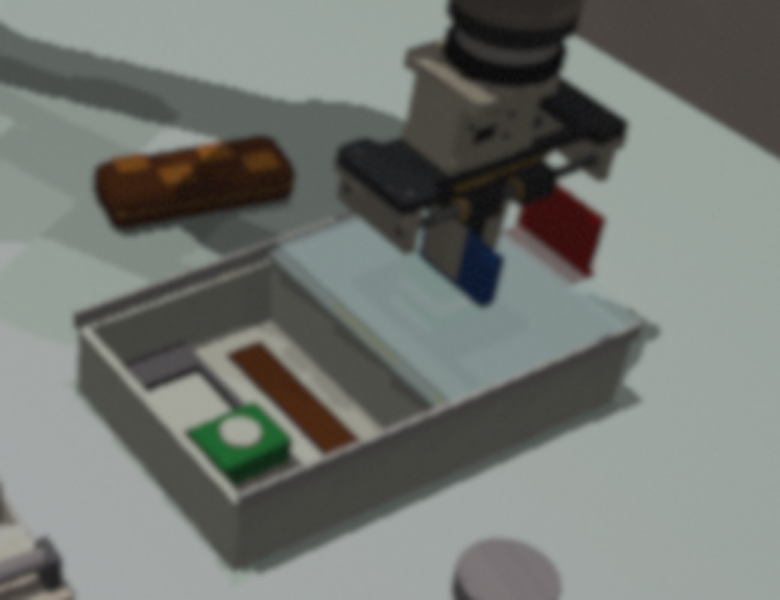

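View pics/w10.png

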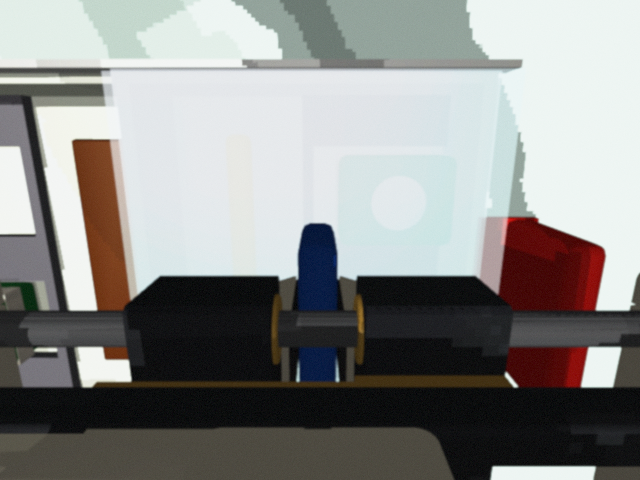

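View pics/t10.png

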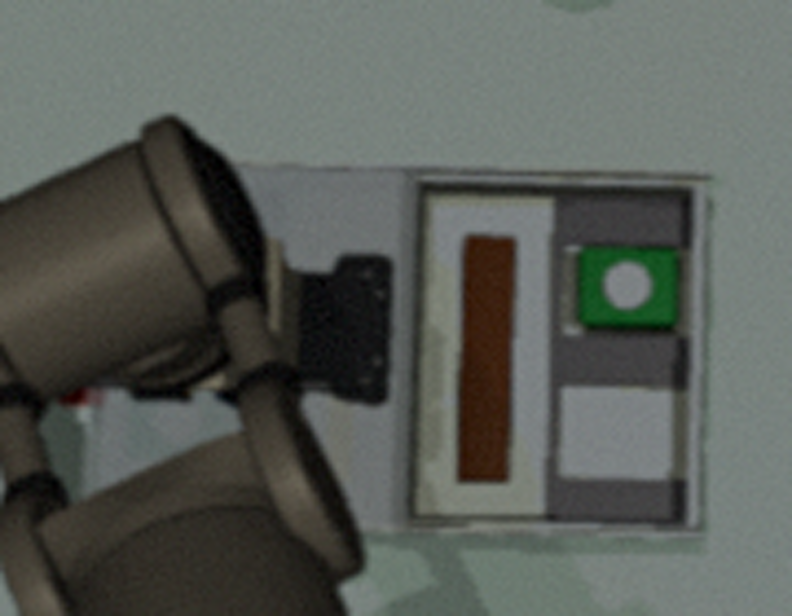

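{"op": "play_rows", "data": {"moves": [150,0,0,0,0,100,0,0,0,0,100,0,0,0,0,100,0,0,-30,0,100,0,0,-65,0,100,0,0,-105,0,100,0,0,-140,0,100,0,0,-140,0]}}

```text
time: 14.68
tool_pos: [526.9, 330.0, 250.4]
tcp_rot: [3.135, 0.012, 3.114]
contact_force: [-0.1, 0.4, 0.2]
grip_width: 55.5
```

```bash
python3 - <<'E'
from h import *
print(bot.get_obs()["tool_pos"]);rel([(555,75,240)])
E
```

```text
[526.85069874 329.97132954 250.37527911]
shift [ -34.9 -254.2    9.1]
```

{"op": "play_rows", "data": {"moves": [100,-36,-250,2,7,100,-36,-250,2,14,100,-36,-250,2,90,100,-36,-250,2,90,100,-36,-250,2,90,100,-36,-250,2,90,100,-36,-250,2,90,100,-36,-250,2,90]}}

```text
time: 15.35
tool_pos: [553.8, 74.6, 239.7]
tcp_rot: [-3.141, -0.0, 2.109]
contact_force: [0.3, 0.4, -0.2]
grip_width: 55.9
```

```bash
python3 - <<'E'
from h import *
print(bot.get_obs()["tool_pos"],bot.get_obs()["tcp_rot"]);rel([(555,75,240)])
E
```

```text
[553.79802452  74.64001392 239.70795142] [-3.14147244e+00 -3.40683080e-04  2.10907805e+00]
shift [-0.3  1.2 -0.3]
```

{"op": "play_rows", "data": {"moves": [100,0,0,0,32.7,100,0,0,0,32.7,100,0,0,0,32.7,100,0,0,0,32.7,100,0,0,0,32.7,100,0,0,0,32.7,100,0,0,0,32.7,100,0,0,0,32.7]}}

```text
time: 16.02
tool_pos: [553.4, 77.3, 240.0]
tcp_rot: [-3.141, -0.0, 1.551]
contact_force: [0.9, -0.1, -0.1]
grip_width: 55.6
```

```bash
python3 - <<'E'
from h import *
o=bot.get_obs();print(o["tool_pos"],o["tcp_rot"],o["grip_width"],o["contact_force"])
c=wcam(); cv2.imwrite("pics/w11.png",c["color"][:,:,::-1])
b=blob(c,(45,80,30),(80,255,255));print(b)
E
```

```text
[553.44000965  77.25350306 239.98877885] [-3.14140710e+00 -2.23318399e-04  1.55109052e+00] 55.60787522976617 [ 0.85973771 -0.09793648 -0.07939423]
[([296, 138, 54, 68, 2657], [322.7, 170.9])]
```

View pics/w11.png

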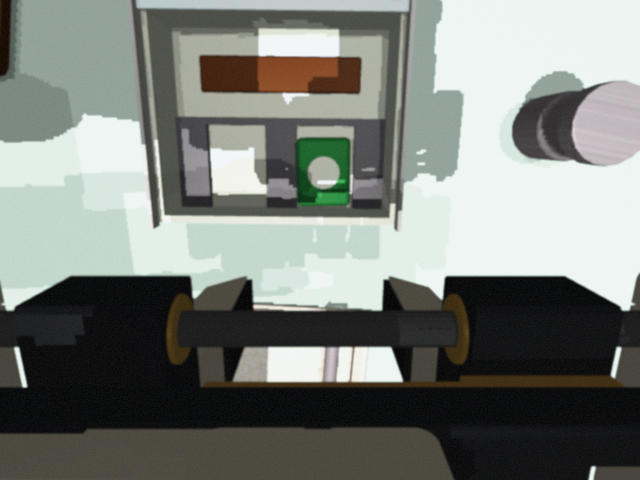

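```bash
python3 - <<'E'
from h import *
c=wcam()
print("pod",ray(c,323,139,52),ray(c,323,193,52),ray(c,323.5,173,52))
print(ray(c,297,165,52),ray(c,350,165,52))
print("crusher",ray(c,573,125,92),ray(c,640,110,92),ray(c,600,82,92),ray(c,600,166,92))
t=bot.capture("top");print(ray(t,259,136,92),ray(t,260,150,0))
crop(c,270,110,400,240,5,"w11b.png"); crop(t,120,110,310,300,4,"t11.png")
E
```

```text
pod [560.24779228 143.29439519  52.        ] [559.52976555 100.12484897  52.        ] [560.20929173 116.44744317  52.        ]
[538.802652   123.30019256  52.        ] [581.82341811 122.43040999  52.        ]
crusher [733.28286721 149.05141284  92.        ] [777.9035304  158.03992049  92.        ] [747.55145618 176.65275812  92.        ] [756.47152612 120.58857676  92.        ]
[767.75039863 146.32458603  92.        ] [756.52070748 150.02532218   0.        ]
```

View pics/w11b.png

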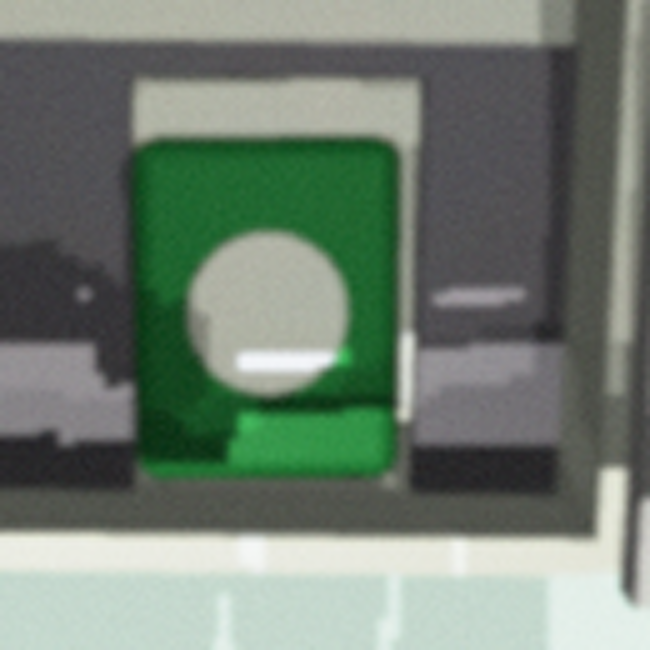

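View pics/t11.png

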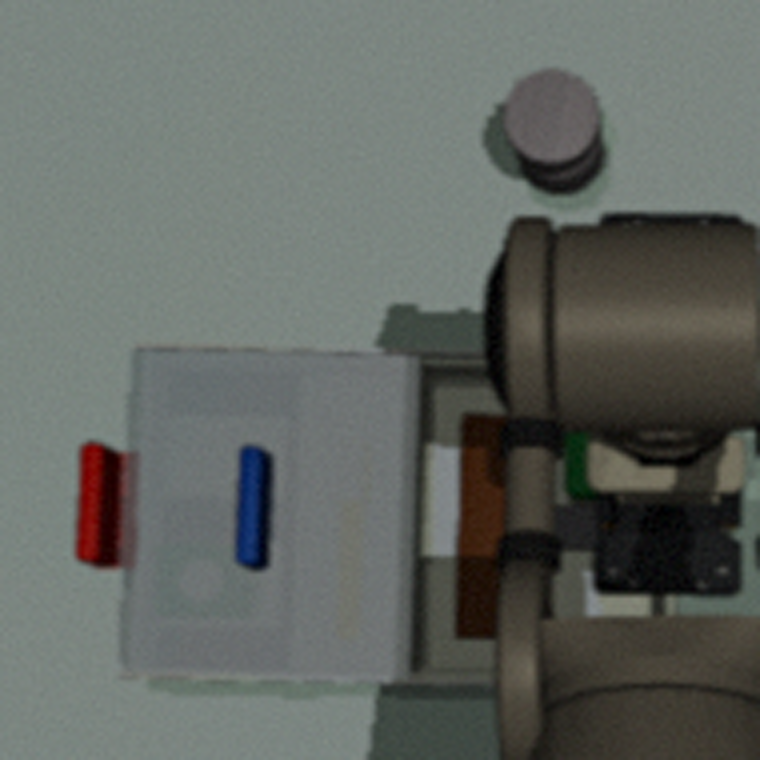

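{"op": "play_rows", "data": {"moves": [108,0,0,0,0.8,108,0,0,0,0.8,108,0,0,0,0.8]}}

```text
time: 16.42
tool_pos: [553.5, 76.9, 240.2]
tcp_rot: [3.141, -0.0, 1.534]
contact_force: [0.4, 0.3, 0.1]
grip_width: 53.1
```

```bash
python3 - <<'E'
from h import *
o=bot.get_obs();print(o["tool_pos"],o["tcp_rot"],o["grip_width"])
rel([(560.2,117,90),(560.2,117,41)])
E
```

```text
[553.49099818  76.87455611 240.23425912] [ 3.14147506e+00 -1.25473711e-04  1.53440191e+00] 53.06550958714471
shift [ 40.3   5.2 150.2]
shift [ 40.3   5.2 199.2]
```

{"op": "play_rows", "data": {"moves": [108,20,3,20,0,108,40,5.2,50,0,108,40.3,5.2,85,0,108,40.3,5.2,115,0,108,40.3,5.2,135,0,108,40.3,5.2,145,0,108,40.3,5.2,145,0,108,40.3,5.2,145,0]}}

```text
time: 17.08
tool_pos: [560.6, 116.9, 95.8]
tcp_rot: [3.141, -0.0, 1.534]
contact_force: [-0.1, -0.4, 1.0]
grip_width: 53.1
```

```bash
python3 - <<'E'
from h import *
o=bot.get_obs();print(o["tool_pos"],o["tcp_rot"],o["grip_width"])
rel([(560.2,117,41)])
c=wcam(); cv2.imwrite("pics/w12.png",c["color"][:,:,::-1])
E
```

```text
[560.59834267 116.93385405  95.75166663] [ 3.14106565e+00 -1.34106325e-04  1.53427179e+00] 53.13608569555731
shift [ 0.  -0.4 54.8]
```

View pics/w12.png

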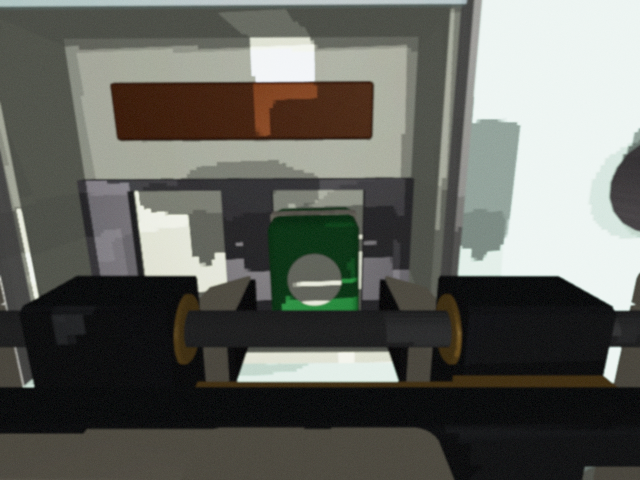

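{"op": "play_rows", "data": {"moves": [108,0,-0.5,15,0,108,0,-0.5,32,0,108,0,-0.5,46,0,108,0,-0.5,53,0,108,0,-0.5,54.5,0,108,0,-0.5,54.5,0,108,0,-0.5,54.5,0]}}

```text
time: 17.72
tool_pos: [560.5, 117.0, 42.0]
tcp_rot: [3.139, -0.0, 1.534]
contact_force: [0.3, -0.7, 0.8]
grip_width: 52.2
```

{"op": "play_rows", "data": {"moves": [180,0,0,0,0,255,0,0,0,0,255,0,0,0,0,255,0,0,0,0,255,0,0,0,0,255,0,0,0,0]}}

```text
time: 18.22
tool_pos: [560.1, 117.0, 41.6]
tcp_rot: [3.14, -0.0, 1.534]
contact_force: [-1.2, -0.4, 5.7]
grip_width: 44.0
```

```bash
python3 - <<'E'
from h import *
rel([(457,-90,190)])
E
```

```text
shift [-210.6  -95.3 -148.5]
```

{"op": "play_rows", "data": {"moves": [255,0,0,-15,0,255,0,0,-35,0,255,0,0,-60,0,255,0,0,-90,0,255,0,0,-120,0,255,0,0,-145,0,255,0,0,-150,0,255,0,0,-150,0]}}

```text
time: 18.88
tool_pos: [560.4, 117.1, 192.4]
tcp_rot: [3.138, -0.001, 1.534]
contact_force: [-0.2, 1.0, -1.4]
grip_width: 43.8
```

```bash
python3 - <<'E'
from h import *
o=bot.get_obs();print(o["tool_pos"],o["tcp_rot"],o["grip_width"])
rel([(457,-90,190)])
E
```

```text
[560.42565138 117.05015049 192.37040972] [ 3.13772547e+00 -5.01297588e-04  1.53431218e+00] 43.755667414694905
shift [-210.7  -95.8    1.9]
```

{"op": "play_rows", "data": {"moves": [255,-30,-14,0,1,255,-60,-28,0,2.9,255,-95,-44,0,2.9,255,-130,-60,0,2.9,255,-165,-76,0,2.9,255,-195,-90,0,2.9,255,-210,-96,0,2.9,255,-210,-96,0,2.9]}}

```text
time: 19.55
tool_pos: [453.8, -91.7, 188.8]
tcp_rot: [-3.138, -0.0, 1.48]
contact_force: [0.9, -0.1, -1.5]
grip_width: 44.0
```

{"op": "play_rows", "data": {"moves": [255,0,0,0,0,255,0,0,0,0,255,0,0,0,0]}}

```text
time: 19.8
tool_pos: [456.1, -88.4, 190.0]
tcp_rot: [-3.14, -0.001, 1.485]
contact_force: [0.5, -0.6, -1.6]
grip_width: 43.8
```

```bash
python3 - <<'E'
from h import *
o=bot.get_obs();print(o["tool_pos"],o["tcp_rot"],o["grip_width"])
c=wcam(); cv2.imwrite("pics/w13.png",c["color"][:,:,::-1])
E
```

```text
[456.14461057 -88.36649687 189.98159036] [-3.14044975e+00 -7.07554391e-04  1.48490104e+00] 43.77993090861214
```

View pics/w13.png

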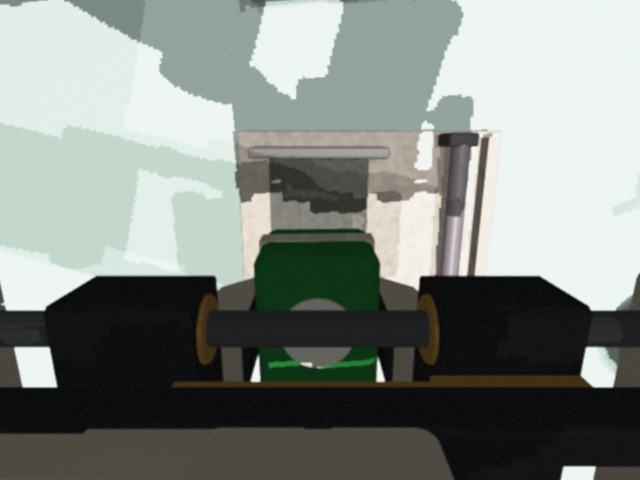

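```bash
python3 - <<'E'
from h import *
c=wcam(); crop(c,230,120,510,290,2.8,"w13b.png")
for z in (40,46): print(z,ray(c,248,158,z).round(1),ray(c,390,158,z).round(1))
print("lane",ray(c,270,200,6).round(1),ray(c,368,200,6).round(1))
print("lane2",ray(c,270,225,6).round(1),ray(c,368.5,225,6).round(1))
E
```

```text
40 [412.4 -31.3  40. ] [513.4 -40.   40. ]
46 [413.5 -31.2  46. ] [512.3 -39.6  46. ]
lane [420.  -67.3   6. ] [500.1 -74.1   6. ]
lane2 [417.6 -88.1   6. ] [499.4 -95.1   6. ]
```

View pics/w13b.png

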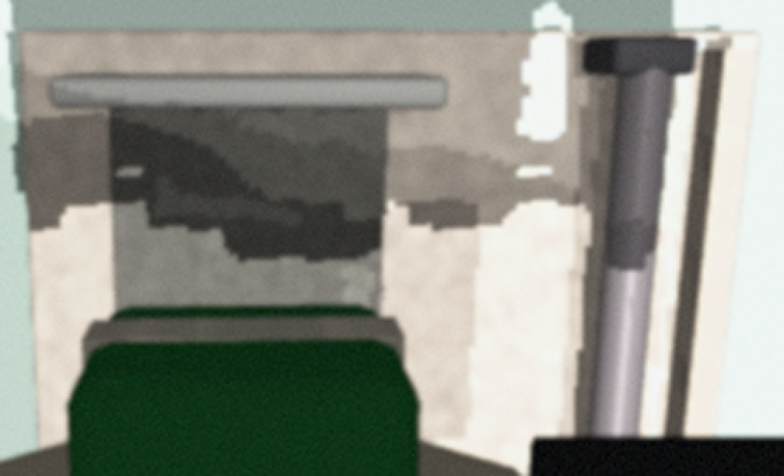

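```bash
python3 - <<'E'
from h import *
o=bot.get_obs();print(o["tool_pos"],o["tcp_rot"],o["grip_width"])
rel([(460.2,-67.5,70),(460.2,-67.5,42)])
E
```

```text
[456.26691125 -88.41924192 190.30718434] [-3.14101610e+00 -3.70806306e-04  1.48531788e+00] 44.094311699263066
shift [ 21.1   2.2 120.3]
shift [ 21.1   2.2 148.3]
```

{"op": "play_rows", "data": {"moves": [255,10,1,15,0,255,21,2,40,0,255,21,2.2,70,0,255,21,2.2,95,0,255,21,2.2,112,0,255,21,2.2,118,0,255,21,2.2,118,0,255,21,2.2,118,0]}}

```text
time: 20.57
tool_pos: [460.6, -68.4, 73.2]
tcp_rot: [3.141, 0.0, 1.484]
contact_force: [-0.5, 0.2, -2.0]
grip_width: 43.8
```

```bash
python3 - <<'E'
from h import *
o=bot.get_obs();print(o["tool_pos"],o["tcp_rot"],o["grip_width"])
rel([(460.2,-67.5,42)])
c=wcam(); cv2.imwrite("pics/w14.png",c["color"][:,:,::-1])
E
```

```text
[460.59180954 -68.41140049  73.15957354] [3.14104824e+00 9.30550827e-06 1.48436699e+00] 43.75922052658394
shift [ 0.9 -0.5 31.2]
```

View pics/w14.png

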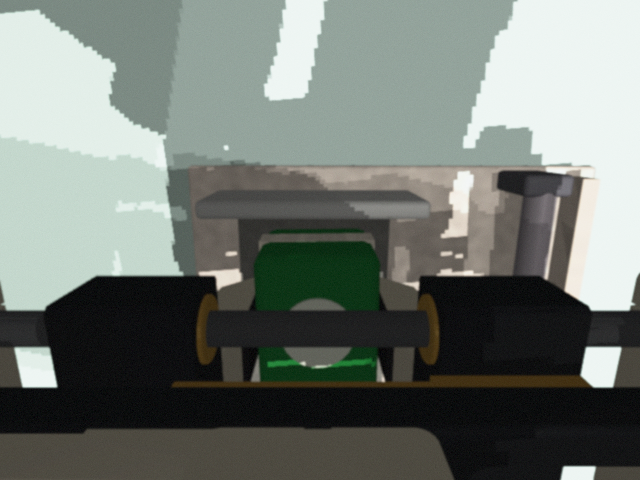

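{"op": "play_rows", "data": {"moves": [255,0.5,-0.5,10,0,255,0.5,-0.5,20,0,255,0.5,-0.5,27,0,255,0.5,-0.5,30.5,0,255,0.5,-0.5,31,0,255,0.5,-0.5,31,0,255,0.5,-0.5,31,0]}}

```text
time: 21.2
tool_pos: [460.0, -68.2, 42.2]
tcp_rot: [3.141, 0.0, 1.484]
contact_force: [0.1, 0.5, -1.0]
grip_width: 43.7
```

{"op": "play_rows", "data": {"moves": [255,0,0,1,0,255,0,0,1,0,180,0,0,1,0,100,0,0,1,0,100,0,0,1,0,100,0,0,1,0,100,0,0,1,0]}}

```text
time: 21.78
tool_pos: [459.7, -68.1, 40.8]
tcp_rot: [3.141, -0.0, 1.484]
contact_force: [-1.0, -0.5, 1.2]
grip_width: 55.5
```

{"op": "play_rows", "data": {"moves": [100,0,0,-15,0,100,0,0,-35,0,100,0,0,-60,0,100,-20,0,-95,0,100,-40,0,-130,0,100,-40,0,-165,0,100,-40,0,-180,0,100,-40,0,-180,0]}}

```text
time: 22.45
tool_pos: [457.8, -109.0, 224.6]
tcp_rot: [3.134, 0.002, 1.483]
contact_force: [0.3, -1.1, -0.4]
grip_width: 55.9
```

```bash
python3 - <<'E'
from h import *
o=bot.get_obs();print(o["tool_pos"],o["tcp_rot"],o["grip_width"])
c=wcam(); cv2.imwrite("pics/w15.png",c["color"][:,:,::-1])
rel([(519.5,322,240)])
E
```

```text
[ 457.82902456 -108.99948813  224.57037413] [3.13398844e+00 2.27549943e-03 1.48295108e+00] 55.88296088070305
shift [434.2  24.9 -18.2]
```

View pics/w15.png

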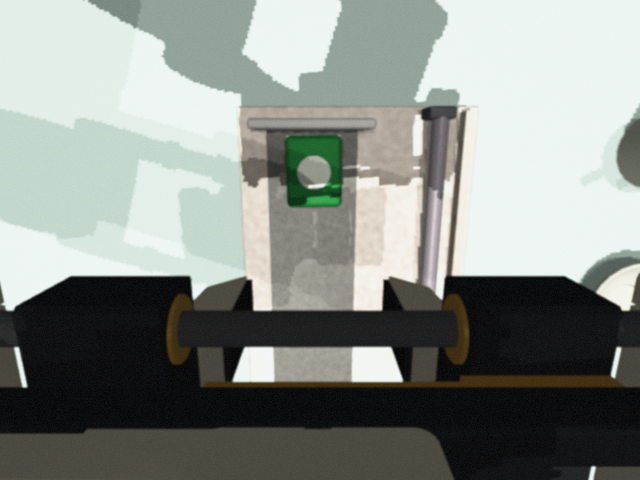

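{"op": "play_rows", "data": {"moves": [100,30,2,-15,-7,100,200,14,-15,-60,100,200,14,-15,-60,100,200,14,-15,-60,100,200,14,-15,-60,100,200,14,-15,-60,100,200,14,-15,-60,100,200,14,-15,-60]}}

```text
time: 23.17
tool_pos: [486.5, 91.5, 233.6]
tcp_rot: [-3.139, -0.003, 2.49]
contact_force: [0.3, -0.2, 0.6]
grip_width: 56.0
```

```bash
python3 - <<'E'
from h import *
o=bot.get_obs();print(o["tool_pos"],o["tcp_rot"],o["grip_width"],np.degrees(3.111-o["tcp_rot"][2]))
rel([(525,310,240)])
E
```

```text
[486.47883866  91.46367628 233.59321763] [-3.13920641e+00 -2.94167868e-03  2.48993655e+00] 55.978496660714534 35.58431476694103
shift [101.9 197.1  -6.6]
```

{"op": "play_rows", "data": {"moves": [100,102,197,-6,-34,100,102,197,-6,-34,100,102,197,-6,-34,100,102,197,-6,-34,100,102,197,-6,-34,100,102,197,-6,-34,100,102,197,-6,-34,100,102,197,-6,-34]}}

```text
time: 23.83
tool_pos: [526.9, 308.5, 239.3]
tcp_rot: [-3.139, -0.003, 3.076]
contact_force: [-0.6, -0.8, 0.6]
grip_width: 55.7
```

{"op": "play_rows", "data": {"moves": [100,0,0,0,0,100,0,0,0,0,100,0,0,0,0]}}

```text
time: 24.08
tool_pos: [527.9, 306.9, 241.7]
tcp_rot: [-3.141, -0.0, 3.072]
contact_force: [-0.4, -0.0, -0.1]
grip_width: 55.6
```

```bash
python3 - <<'E'
from h import *
o=bot.get_obs();print(o["tool_pos"],o["tcp_rot"],o["grip_width"],np.degrees(3.111-o["tcp_rot"][2]))
c=wcam(); cv2.imwrite("pics/w16.png",c["color"][:,:,::-1]);print(blob(c,(105,150,50),(130,255,255)))
E
```

```text
[527.90018881 306.85828012 241.7186519 ] [-3.14132693e+00 -2.32956786e-04  3.07244945e+00] 55.6052133908939 2.2087836499976063
[([333, 183, 20, 98, 1700], [342.7, 230.7])]
```

View pics/w16.png

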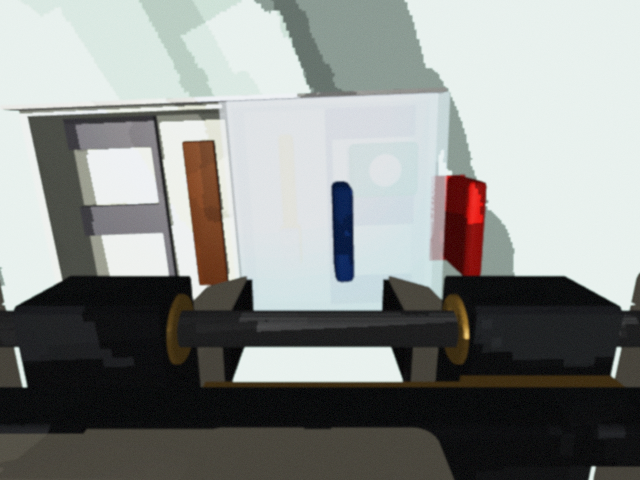

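```bash
python3 - <<'E'
from h import *
c=wcam();a=ray(c,340.5,183,112);b=ray(c,343.5,281,112);print(a,b)
m=(a+b)/2
rel([(m[0],m[1],101)])
# red handle top
print(ray(c,474,180,112))
E
```

```text
[491.04732043 323.55209334 112.        ] [561.08422057 321.906587   112.        ]
shift [  3.1  15.3 141. ]
[495.23696157 413.19703174 112.        ]
```

{"op": "play_rows", "data": {"moves": [100,2,8,40,-2.2,100,3,15,75,-2.2,100,3,15.5,105,-2.2,100,3,15.5,128,-2.2,100,3,15.5,139,-2.2,200,3,15.5,140,-2.2,255,3,15.5,140,-2.2,255,3,15.5,140,-2.2]}}

```text
time: 24.85
tool_pos: [527.0, 324.1, 103.6]
tcp_rot: [3.14, 0.003, 3.112]
contact_force: [0.7, -0.1, -0.2]
grip_width: 40.2
```

{"op": "play_rows", "data": {"moves": [255,0,0,0,0,255,0,0,0,0,255,0,0,0,0,255,0,0,0,0,255,0,0,0,0,255,0,0,0,0,255,0,0,0,0,255,0,0,0,0]}}

```text
time: 25.52
tool_pos: [526.2, 324.2, 102.5]
tcp_rot: [3.141, 0.001, 3.113]
contact_force: [-0.7, 0.3, 5.2]
grip_width: 13.5
```

{"op": "play_rows", "data": {"moves": [255,0,-15,0,0,255,0,-40,0,0,255,0,-65,0,0,255,0,-90,0,0,255,0,-115,0,0,255,0,-135,0,0,255,0,-150,0,0,255,0,-155,0,0]}}

```text
time: 26.18
tool_pos: [521.3, 167.3, 102.5]
tcp_rot: [3.141, 0.0, 3.111]
contact_force: [-3.7, 1.5, 5.9]
grip_width: 13.9
```

{"op": "play_rows", "data": {"moves": [255,0,0,0,0,255,0,-2,0,0,255,0,-4,0,0,255,0,-4,0,0]}}

```text
time: 26.52
tool_pos: [521.3, 164.8, 102.5]
tcp_rot: [3.141, 0.001, 3.112]
contact_force: [-2.6, -1.4, 7.2]
grip_width: 14.2
```

```bash
python3 - <<'E'
from h import *
c=wcam(); cv2.imwrite("pics/w17.png",c["color"][:,:,::-1])
E
```

```text
(no output)
```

View pics/w17.png

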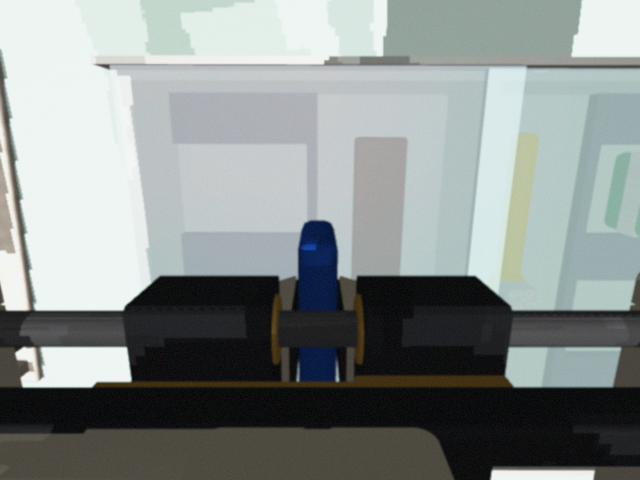

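{"op": "play_rows", "data": {"moves": [255,0,-1,0,0,255,0,-2,0,0,255,0,-2,0,0]}}

```text
time: 26.82
tool_pos: [521.2, 163.1, 102.5]
tcp_rot: [3.141, 0.001, 3.113]
contact_force: [-3.0, -0.5, 8.1]
grip_width: 13.7
```

{"op": "play_rows", "data": {"moves": [255,0,-1,0,0,255,0,-2,0,0,255,0,-2,0,0]}}

```text
time: 27.07
tool_pos: [521.2, 161.1, 102.5]
tcp_rot: [3.141, 0.001, 3.113]
contact_force: [-3.2, -0.2, 7.9]
grip_width: 13.8
```

{"op": "play_rows", "data": {"moves": [255,0,-1,0,0,255,0,-2,0,0,255,0,-2,0,0]}}

```text
time: 27.32
tool_pos: [521.1, 160.5, 102.5]
tcp_rot: [3.139, 0.001, 3.112]
contact_force: [-1.5, 7.5, 7.1]
grip_width: 14.1
```

{"op": "play_rows", "data": {"moves": [255,0,-1,0,0,255,0,-1,0,0,200,0,-1,0,0,100,0,-1,0,0,100,0,0,0,0,100,0,0,-20,0,100,0,0,-50,0,100,0,0,-80,0]}}

```text
time: 27.98
tool_pos: [520.3, 158.4, 181.6]
tcp_rot: [-3.141, -0.003, 3.112]
contact_force: [1.1, 0.6, 0.6]
grip_width: 48.6
```

```bash
python3 - <<'E'
from h import *
o=bot.get_obs();print(o["tool_pos"],o["tcp_rot"],o["grip_width"])
rel([(535,405,240)])
E
```

```text
[520.34885361 158.44900162 181.57467153] [-3.14070046 -0.00323468  3.1122544 ] 48.55999332614409
shift [ -7.2 246.8 -58.7]
```

{"op": "play_rows", "data": {"moves": [100,-2,30,-40,0,100,-7,247,-58,0,100,-7,247,-58,0,100,-7,247,-58,0,100,-7,247,-58,0,100,-7,247,-58,0,100,-7,247,-58,0,100,-7,247,-58,0]}}

```text
time: 28.65
tool_pos: [534.5, 409.3, 238.9]
tcp_rot: [3.141, -0.0, 3.116]
contact_force: [0.7, -0.1, -0.5]
grip_width: 55.5
```

{"op": "play_rows", "data": {"moves": [100,0,0,0,0,100,0,0,0,0,100,0,0,0,0]}}

```text
time: 28.9
tool_pos: [535.5, 404.0, 239.6]
tcp_rot: [-3.141, -0.001, 3.111]
contact_force: [1.0, 0.0, -0.5]
grip_width: 56.2
```

```bash
python3 - <<'E'
from h import *
o=bot.get_obs();print(o["tool_pos"],o["tcp_rot"],o["grip_width"])
c=wcam(); cv2.imwrite("pics/w18.png",c["color"][:,:,::-1]);print(blob(c,(0,200,60),(4,255,255)))
t=bot.capture("top"); crop(t,120,160,320,300,4,"t18.png")
E
```

```text
[535.53661539 404.04215076 239.5547579 ] [-3.14078544e+00 -5.21249644e-04  3.11101322e+00] 56.1892851540883
[([314, 176, 32, 101, 2543], [330.6, 221.7])]
```

View pics/w18.png

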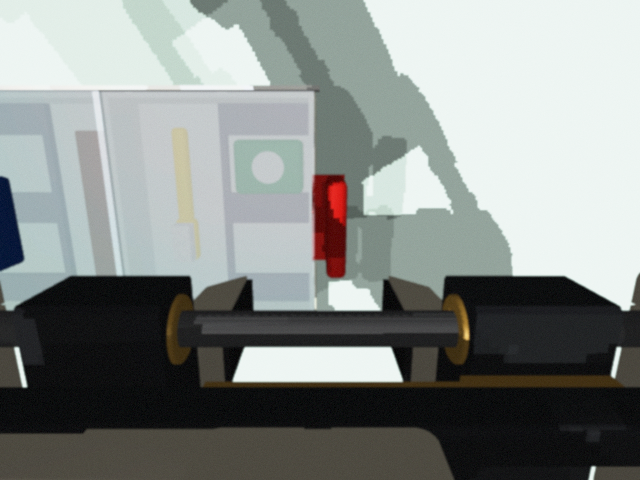

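View pics/t18.png

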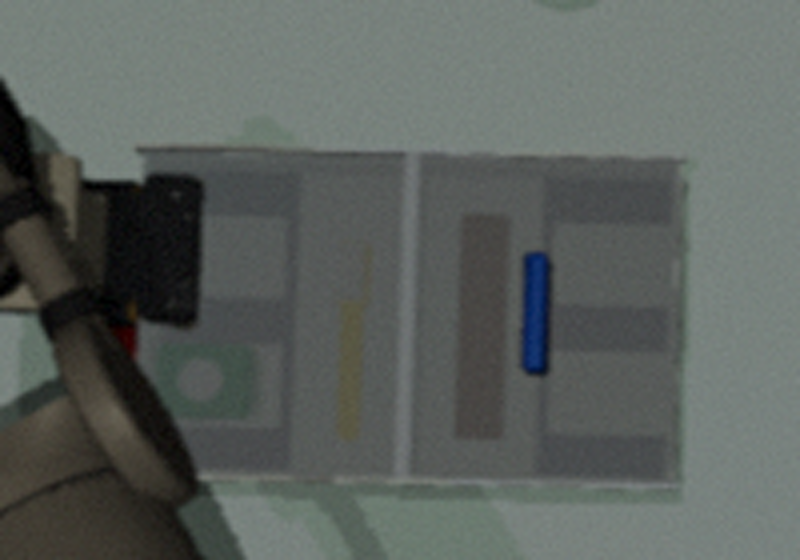

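```bash
python3 - <<'E'
from h import *
c=wcam();crop(c,290,160,370,290,5,"w18b.png")
a=ray(c,337.5,180,112);b=ray(c,337,276,112);print(a,b);m=(a+b)/2
rel([(m[0],m[1],101)])
E
```

```text
[495.88780234 417.18783561 112.        ] [563.56746624 415.62036346 112.        ]
shift [  6.3  11.8 139. ]
```

View pics/w18b.png

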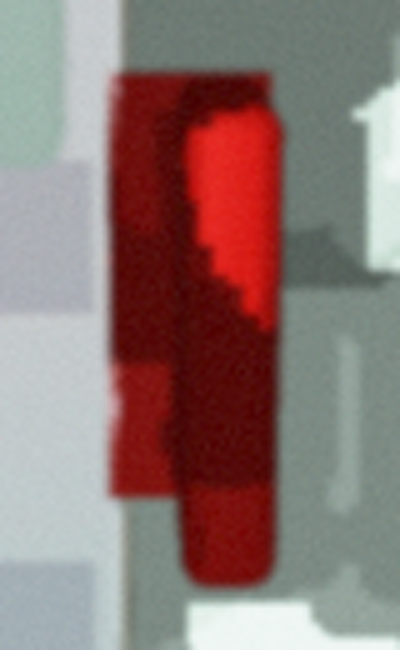

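{"op": "play_rows", "data": {"moves": [100,3,6,40,0,100,6,11,75,0,100,6,11,105,0,100,6,11,128,0,100,6,11,138,0,200,6,11,138,0,255,6,11,138,0,255,6,11,138,0]}}

```text
time: 29.72
tool_pos: [530.8, 417.2, 104.0]
tcp_rot: [3.139, 0.003, 3.112]
contact_force: [-0.0, 0.0, 0.2]
grip_width: 40.3
```

{"op": "play_rows", "data": {"moves": [255,0,0,0,0,255,0,0,0,0,255,0,0,0,0,255,0,0,0,0,255,0,0,0,0,255,0,0,0,0,255,0,0,0,0,255,0,0,0,0]}}

```text
time: 30.38
tool_pos: [529.8, 417.0, 102.5]
tcp_rot: [3.141, 0.001, 3.113]
contact_force: [-0.3, -0.9, 5.2]
grip_width: 13.8
```

{"op": "play_rows", "data": {"moves": [255,0,-15,0,0,255,0,-40,0,0,255,0,-65,0,0,255,0,-90,0,0,255,0,-115,0,0,255,0,-130,0,0,255,0,-138,0,0,255,0,-140,0,0]}}

```text
time: 31.05
tool_pos: [525.4, 275.7, 102.5]
tcp_rot: [3.141, -0.0, 3.111]
contact_force: [-2.0, 1.9, 5.2]
grip_width: 14.0
```

{"op": "play_rows", "data": {"moves": [255,0,-2,0,0,255,0,-4,0,0,255,0,-6,0,0,255,0,-8,0,0,255,0,-8,0,0]}}

```text
time: 31.47
tool_pos: [525.2, 269.0, 102.4]
tcp_rot: [3.141, 0.0, 3.113]
contact_force: [-2.4, -0.9, 8.2]
grip_width: 13.7
```

{"op": "play_rows", "data": {"moves": [255,0,-1,0,0,255,0,-2,0,0,255,0,-3,0,0,255,0,-3,0,0]}}

```text
time: 31.8
tool_pos: [525.1, 266.2, 102.5]
tcp_rot: [3.141, 0.0, 3.113]
contact_force: [-2.9, 0.9, 6.1]
grip_width: 14.0
```

{"op": "play_rows", "data": {"moves": [255,0,-1,0,0,255,0,-2,0,0,255,0,-3,0,0,255,0,-3,0,0]}}

```text
time: 32.13
tool_pos: [525.1, 264.4, 102.5]
tcp_rot: [3.139, 0.001, 3.113]
contact_force: [-2.8, 6.3, 5.3]
grip_width: 13.7
```

{"op": "play_rows", "data": {"moves": [200,0,1,0,0,100,0,1,0,0,100,0,1,0,0,100,0,0,-30,0,100,0,0,-65,0,100,0,0,-105,0,100,0,0,-135,0,100,0,0,-135,0]}}

```text
time: 32.8
tool_pos: [527.8, 263.5, 243.7]
tcp_rot: [3.138, 0.011, 3.112]
contact_force: [0.9, 0.9, 0.6]
grip_width: 55.1
```

{"op": "play_rows", "data": {"moves": [100,35,58,0,7,100,35,58,0,80,100,35,58,0,80,100,35,58,0,80,100,35,58,0,80,100,35,58,0,80,100,35,58,0,80,100,35,58,0,80]}}

```text
time: 33.47
tool_pos: [491.6, 321.5, 235.8]
tcp_rot: [-3.14, 0.0, 2.115]
contact_force: [0.5, 0.2, 0.0]
grip_width: 56.0
```

```bash
python3 - <<'E'
from h import *
o=bot.get_obs();print(o["tool_pos"],o["tcp_rot"],o["grip_width"],np.degrees(o["tcp_rot"][2]-1.538))
rel([(489,322,240)])
E
```

```text
[491.62964926 321.53532156 235.75047537] [-3.14015082e+00  3.71457303e-05  2.11538871e+00] 56.0377268306417 33.0819361650451
shift [ 1.8 -2.  -4.2]
```

{"op": "play_rows", "data": {"moves": [108,0,0,-4,33,108,0,0,-4,33,108,0,0,-4,33,108,0,0,-4,33,108,0,0,-4,33,108,0,0,-4,33,108,0,0,-4,33,108,0,0,-4,33]}}

```text
time: 34.13
tool_pos: [491.7, 321.7, 240.3]
tcp_rot: [-3.141, 0.0, 1.548]
contact_force: [-0.3, 0.5, 0.4]
grip_width: 53.1
```

```bash
python3 - <<'E'
from h import *
o=bot.get_obs();print(o["tool_pos"],o["tcp_rot"],o["grip_width"])
c=wcam(); cv2.imwrite("pics/w19.png",c["color"][:,:,::-1]);crop(c,240,100,400,260,4,"w19b.png")
t=bot.capture("top"); crop(t,120,160,320,300,4,"t19.png")
E
```

```text
[491.73750082 321.68933232 240.28227892] [-3.14102074e+00  3.54907859e-04  1.54804019e+00] 53.12197836964485
```

View pics/w19.png

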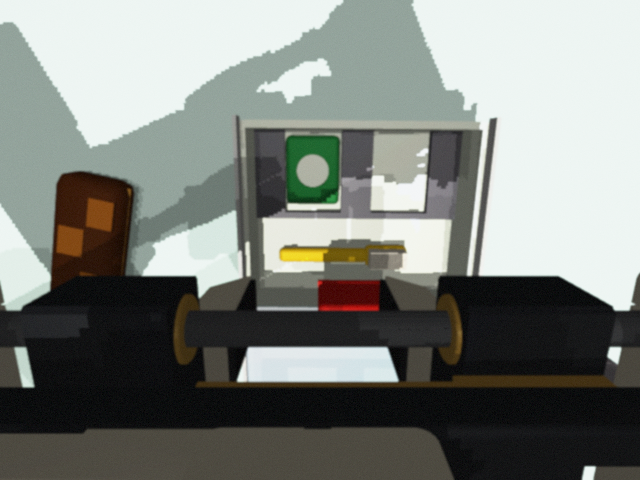

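View pics/w19b.png

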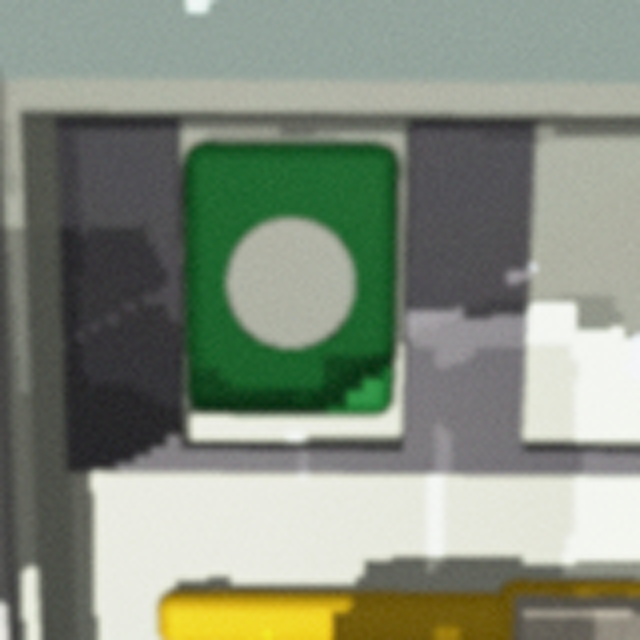

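View pics/t19.png

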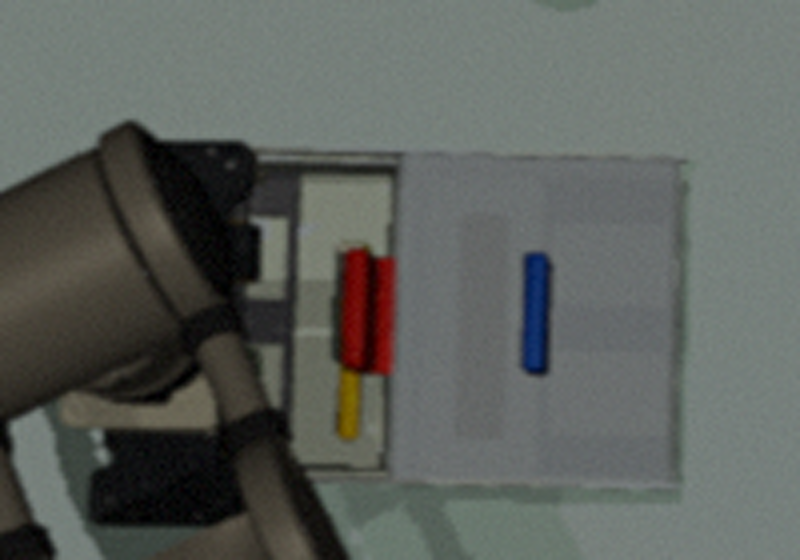

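```bash
python3 - <<'E'
from h import *
o=bot.get_obs();print(o["tool_pos"],o["tcp_rot"],o["grip_width"])
c=wcam();p=ray(c,312.8,171,52);print(p, ray(c,246,150,58))
rel([(p[0],p[1],95),(p[0],p[1],41.5)])
E
```

```text
[491.77141483 321.76085197 240.49418197] [-3.14131044e+00  1.75057416e-04  1.54718836e+00] 53.07625700146098
[489.9628152  362.70248778  52.        ] [437.68222135 380.77435276  58.        ]
shift [ 40.8  -2.8 145.6]
shift [ 40.8  -2.8 199.1]
```

{"op": "play_rows", "data": {"moves": [108,20,-1.5,20,0.6,108,40,-2.8,50,0.6,108,40.8,-2.8,85,0.6,108,40.8,-2.8,115,0.6,108,40.8,-2.8,135,0.6,108,40.8,-2.8,145,0.6,108,40.8,-2.8,145,0.6,108,40.8,-2.8,145,0.6]}}

```text
time: 34.95
tool_pos: [490.4, 362.9, 96.3]
tcp_rot: [3.141, -0.0, 1.535]
contact_force: [0.2, 0.1, -0.6]
grip_width: 53.2
```

```bash
python3 - <<'E'
from h import *
o=bot.get_obs();print(o["tool_pos"],o["tcp_rot"],o["grip_width"])
rel([(490,362.7,41.5)])
c=wcam(); cv2.imwrite("pics/w20.png",c["color"][:,:,::-1])
E
```

```text
[490.44687347 362.87972124  96.30916217] [ 3.14104610e+00 -3.64185282e-04  1.53546937e+00] 53.219395757122506
shift [-0.2 -0.5 54.8]
```

View pics/w20.png

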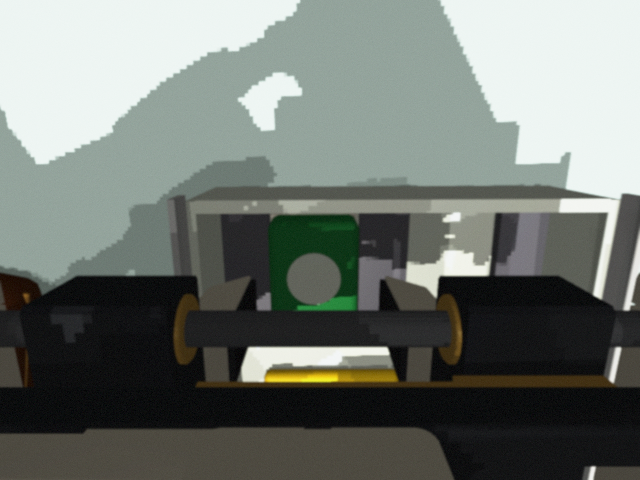

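{"op": "play_rows", "data": {"moves": [108,0,-0.6,15,0,108,0,-0.6,32,0,108,0,-0.6,46,0,108,0,-0.6,53,0,108,0,-0.6,54.5,0,108,0,-0.6,54.5,0,108,0,-0.6,54.5,0]}}

```text
time: 35.58
tool_pos: [490.2, 363.2, 42.6]
tcp_rot: [3.14, -0.001, 1.535]
contact_force: [0.8, -0.9, 0.1]
grip_width: 52.8
```

{"op": "play_rows", "data": {"moves": [180,0,0,0,0,255,0,0,0,0,255,0,0,0,0,255,0,0,0,0,255,0,0,0,0,255,0,0,0,0]}}

```text
time: 36.08
tool_pos: [489.8, 363.0, 42.2]
tcp_rot: [3.14, -0.001, 1.535]
contact_force: [-0.8, 0.1, 6.2]
grip_width: 44.0
```

{"op": "play_rows", "data": {"moves": [255,0,0,-15,0,255,0,0,-35,0,255,0,0,-60,0,255,0,0,-90,0,255,0,0,-120,0,255,0,0,-145,0,255,0,0,-165,0,255,0,0,-165,0]}}

```text
time: 36.75
tool_pos: [491.1, 363.7, 210.9]
tcp_rot: [3.135, -0.004, 1.535]
contact_force: [0.4, -0.3, -0.5]
grip_width: 43.8
```

```bash
python3 - <<'E'
from h import *
o=bot.get_obs();print(o["tool_pos"],o["tcp_rot"],o["grip_width"])
rel([(452,-138,205)])
E
```

```text
[491.07804079 363.69993436 210.92244236] [ 3.13452126 -0.00430056  1.53539103] 43.750968005279404
shift [-502.8  -21.3    3.6]
```

{"op": "play_rows", "data": {"moves": [255,-25,-1,0,1,255,-55,-2,0,2.9,255,-90,-4,0,2.9,255,-125,-5,0,2.9,255,-160,-7,0,2.9,255,-195,-8,0,2.9,255,-230,-10,0,2.9,255,-265,-11,0,2.9]}}

```text
time: 37.42
tool_pos: [467.8, 96.7, 205.0]
tcp_rot: [-3.14, 0.0, 1.485]
contact_force: [0.4, -0.4, -1.8]
grip_width: 44.0
```

```bash
python3 - <<'E'
from h import *
o=bot.get_obs();print(o["tool_pos"],o["tcp_rot"],o["grip_width"])
rel([(452,-138,200)])
E
```

```text
[467.80273032  96.734219   204.96512021] [-3.13957851e+00  2.75669006e-04  1.48495898e+00] 43.972392545901705
shift [-235.2    4.4    5. ]
```

{"op": "play_rows", "data": {"moves": [255,-35,1,0,0,255,-70,2,0,0,255,-105,2,0,0,255,-140,3,0,0,255,-175,3,0,0,255,-210,4,0,0,255,-230,4,0,0,255,-235,4,0,0]}}

```text
time: 38.08
tool_pos: [452.0, -139.1, 205.0]
tcp_rot: [-3.14, 0.0, 1.481]
contact_force: [1.0, -0.3, -1.9]
grip_width: 43.6
```

{"op": "play_rows", "data": {"moves": [255,0,0,0,0,255,0,0,0,0,255,0,0,0,0]}}

```text
time: 38.33
tool_pos: [452.6, -134.8, 205.8]
tcp_rot: [-3.141, -0.001, 1.486]
contact_force: [-0.4, 0.1, -0.8]
grip_width: 43.7
```

```bash
python3 - <<'E'
from h import *
o=bot.get_obs();print(o["tool_pos"],o["tcp_rot"],o["grip_width"])
c=wcam(); cv2.imwrite("pics/w21.png",c["color"][:,:,::-1])
crop(c,220,90,420,290,3,"w21b.png")
E
```

```text
[ 452.63082173 -134.84278473  205.76570564] [-3.14074310e+00 -8.60466272e-04  1.48581915e+00] 43.73646855431698
```

View pics/w21.png

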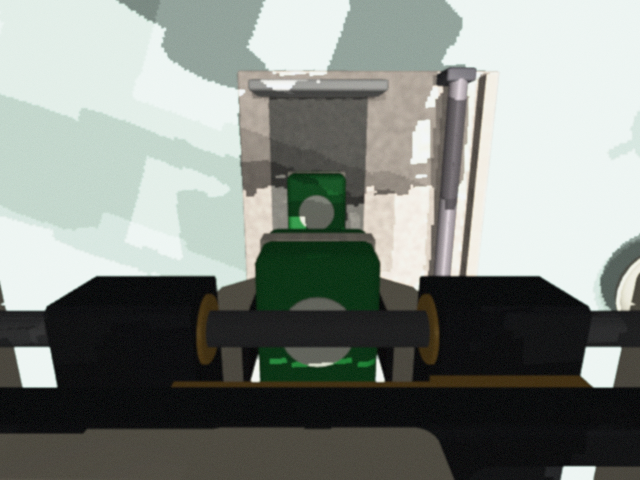

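View pics/w21b.png

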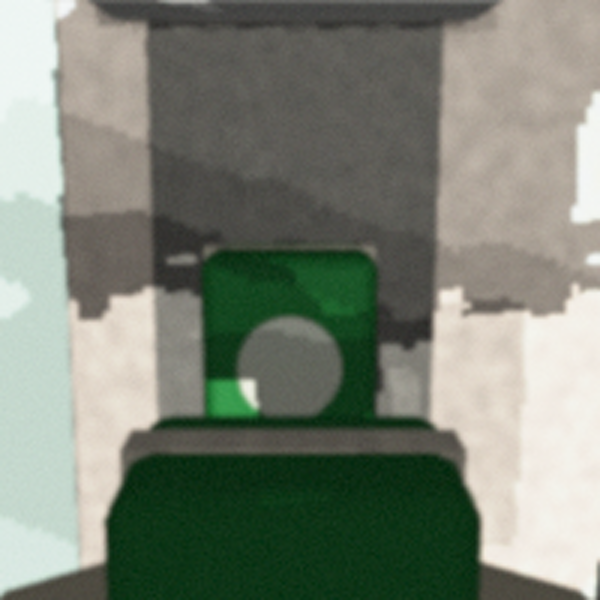

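```bash
python3 - <<'E'
from h import *
c=wcam()
d=ray(c,316.7,212.3,52);print("disc",d,"topedge",ray(c,289,173.5,52),ray(c,344.5,173.5,52))
F=np.array([463,-35.6]);u=np.array([.086,.9963]);print("rack dy from face",(d[:2]-F)@u,"dx",(d[:2]-F)@np.array([.9963,-.086]))
print("face",ray(c,260,97,40),ray(c,380,97,40))
t=bot.capture("top");crop(t,315,195,495,315,4.4,"t21.png")
E
```

```text
disc [ 454.40924115 -121.71803328   52.        ] topedge [436.68545974 -91.40943432  52.        ] [477.06843499 -94.82484567  52.        ]
rack dy from face -86.53820181818138 dx -1.1528221806503194
face [420.37869773 -35.92388903  40.        ] [507.13877664 -43.27880085  40.        ]
```

View pics/t21.png

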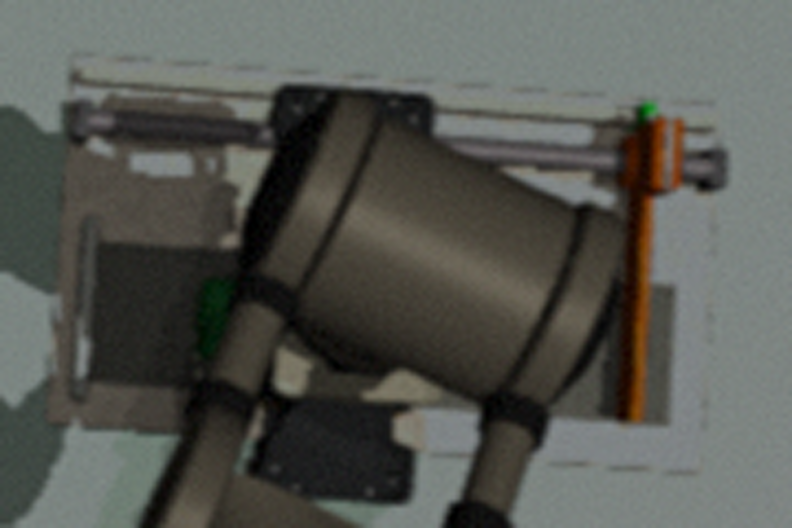

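```bash
python3 - <<'E'
from h import *
o=bot.get_obs();print(o["tool_pos"])
rel([(450.6,-181,95),(450.6,-181,42.5)])
E
```

```text
[ 452.89074727 -135.01081175  206.1551834 ]
shift [-46.1   1.6 111.1]
shift [-46.1   1.6 163.6]
```

{"op": "play_rows", "data": {"moves": [255,-20,1,10,0,255,-40,1.6,35,0,255,-46,1.6,65,0,255,-46,1.6,90,0,255,-46,1.6,105,0,255,-46,1.6,111,0,255,-46,1.6,111,0,255,-46,1.6,111,0]}}

```text
time: 39.15
tool_pos: [451.0, -181.9, 95.8]
tcp_rot: [3.141, 0.0, 1.486]
contact_force: [0.6, -0.2, -0.5]
grip_width: 43.8
```

```bash
python3 - <<'E'
from h import *
o=bot.get_obs();print(o["tool_pos"],o["tcp_rot"],o["grip_width"])
rel([(450.6,-181,42.5)])
c=wcam(); cv2.imwrite("pics/w22.png",c["color"][:,:,::-1])
E
```

```text
[ 451.00081298 -181.8998712    95.79404628] [3.14082205e+00 2.35686730e-04 1.48552306e+00] 43.83809838513696
shift [ 0.9 -0.5 53.3]
```

View pics/w22.png

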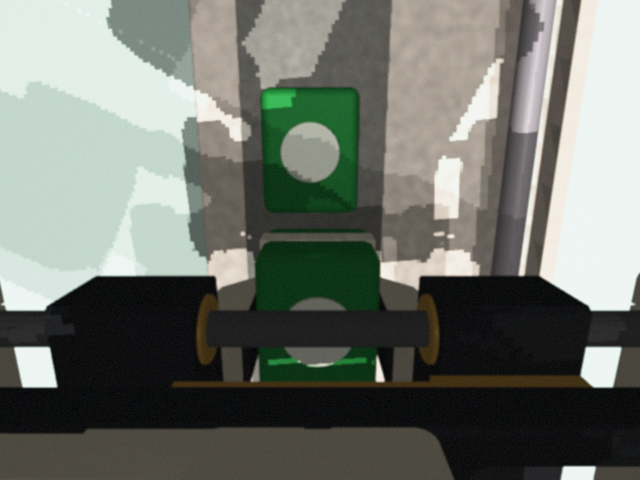

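```bash
python3 - <<'E'
from h import *
c=wcam();print(ray(c,310,152,52),ray(c,310,206,52),ray(c,310,88,52),ray(c,310,212,52))
E
```

```text
[ 454.36172839 -122.06965795   52.        ] [ 452.16987153 -146.34547059   52.        ] [456.77563794 -95.33451066  52.        ] [ 451.91686386 -149.14764568   52.        ]
```

{"op": "play_rows", "data": {"moves": [255,1,-0.5,15,0,255,1,-0.5,30,0,255,1,-0.5,42,0,255,1,-0.5,50,0,255,1,-0.5,53,0,255,1,-0.5,53.5,0,255,1,-0.5,53.5,0]}}

```text
time: 39.83
tool_pos: [450.6, -181.3, 42.4]
tcp_rot: [3.14, 0.001, 1.485]
contact_force: [0.8, 0.4, -1.7]
grip_width: 43.4
```

{"op": "play_rows", "data": {"moves": [255,0,0,0.5,0,255,0,0,0.5,0,180,0,0,0.5,0,100,0,0,0.5,0,100,0,0,0.5,0,100,0,0,0.5,0,100,0,0,0.5,0]}}

```text
time: 40.42
tool_pos: [450.0, -181.1, 41.2]
tcp_rot: [3.141, -0.0, 1.485]
contact_force: [0.8, -0.1, -0.1]
grip_width: 55.9
```

{"op": "play_rows", "data": {"moves": [100,0,0,-15,0,100,0,0,-35,0,100,0,0,-60,0,100,-20,0,-95,0,100,-40,0,-130,0,100,-40,0,-165,0,100,-40,0,-190,0,100,-40,0,-190,0]}}

```text
time: 41.08
tool_pos: [448.5, -222.6, 236.6]
tcp_rot: [3.133, 0.005, 1.484]
contact_force: [0.1, -0.4, -0.3]
grip_width: 55.9
```

```bash
python3 - <<'E'
from h import *
o=bot.get_obs();print(o["tool_pos"],o["tcp_rot"],o["grip_width"])
c=wcam(); cv2.imwrite("pics/w23.png",c["color"][:,:,::-1])
rel([(525,250,245)])
E
```

```text
[ 448.47683632 -222.64956577  236.55935822] [3.13283718 0.00489366 1.48394074] 55.89221554532538
shift [476.7  36.4 -12.4]
```

View pics/w23.png

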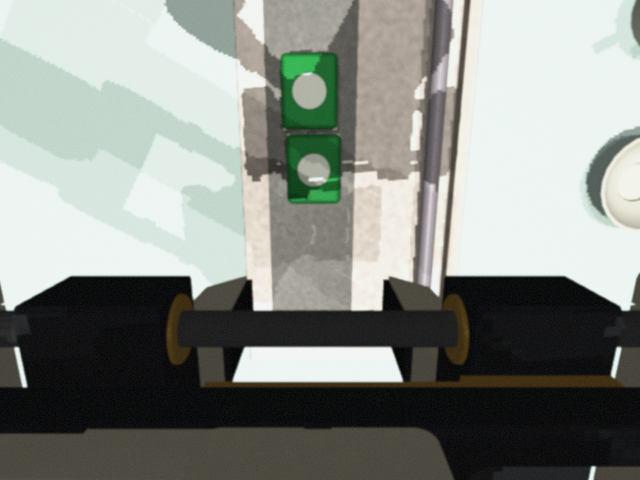

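{"op": "play_rows", "data": {"moves": [100,30,2,-10,-7,100,260,20,-10,-56,100,260,20,-10,-56,100,260,20,-10,-56,100,260,20,-10,-56,100,260,20,-10,-56,100,260,20,-10,-56,100,260,20,-10,-56]}}

```text
time: 41.8
tool_pos: [488.3, 40.8, 239.6]
tcp_rot: [-3.141, -0.003, 2.473]
contact_force: [0.2, 0.0, -0.3]
grip_width: 55.9
```

```bash
python3 - <<'E'
from h import *
o=bot.get_obs();print(o["tool_pos"],o["tcp_rot"],o["grip_width"],np.degrees(3.111-o["tcp_rot"][2]))
rel([(525,250,242)])
E
```

```text
[488.30623524  40.78642039 239.61163985] [-3.14139552e+00 -3.06273351e-03  2.47321449e+00] 55.87002593319054 36.54241772292821
shift [100.9 186.9  -2.1]
```

{"op": "play_rows", "data": {"moves": [100,101,187,-2,-36.5,100,101,187,-2,-36.5,100,101,187,-2,-36.5,100,101,187,-2,-36.5,100,101,187,-2,-36.5,100,101,187,-2,-36.5,100,101,187,-2,-36.5,100,101,187,-2,-36.5]}}

```text
time: 42.47
tool_pos: [527.0, 245.1, 241.5]
tcp_rot: [-3.14, -0.003, 3.099]
contact_force: [-0.0, -0.1, -0.2]
grip_width: 56.0
```

{"op": "play_rows", "data": {"moves": [100,0,0,0,0,100,0,0,0,0,100,0,0,0,0]}}

```text
time: 42.72
tool_pos: [527.9, 243.9, 243.3]
tcp_rot: [-3.141, 0.0, 3.097]
contact_force: [0.8, 0.5, 0.2]
grip_width: 55.6
```

```bash
python3 - <<'E'
from h import *
o=bot.get_obs();print(o["tool_pos"],o["tcp_rot"],o["grip_width"],np.degrees(3.111-o["tcp_rot"][2]))
c=wcam(); cv2.imwrite("pics/w24.png",c["color"][:,:,::-1]);print(blob(c,(0,200,60),(4,255,255)),blob(c,(105,150,50),(130,255,255)))
E
```

```text
[527.93961206 243.93566206 243.31816188] [-3.14149463e+00  1.75022981e-05  3.09667360e+00] 55.626553520481906 0.820842541399408
[([323, 178, 32, 100, 2567], [339.5, 223.8])] [([187, 182, 35, 98, 2624], [204.8, 229.1])]
```

View pics/w24.png

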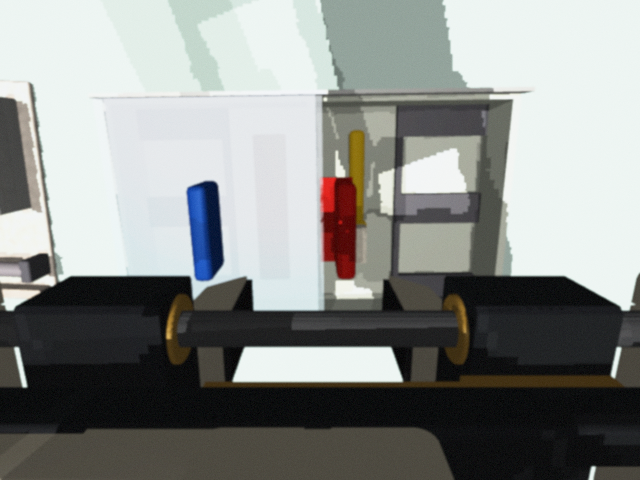

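```bash
python3 - <<'E'
from h import *
c=wcam();a=ray(c,345.5,180,112);b=ray(c,346.5,277,112);m=(a+b)/2;print(m)
rel([(m[0],m[1],101.5)])
E
```

```text
[523.64225927 262.71112331 112.        ]
shift [  5.2  18.2 142. ]
```

{"op": "play_rows", "data": {"moves": [100,3,10,40,-0.8,100,5,18,75,-0.8,100,5,18.5,105,-0.8,100,5,18.5,128,-0.8,100,5,18.5,140,-0.8,200,5,18.5,141,-0.8,255,5,18.5,141,-0.8,255,5,18.5,141,-0.8]}}

```text
time: 43.48
tool_pos: [524.4, 264.0, 103.4]
tcp_rot: [3.141, 0.002, 3.113]
contact_force: [0.6, 0.0, 0.4]
grip_width: 40.2
```

{"op": "play_rows", "data": {"moves": [255,0,0,0,0,255,0,0,0,0,255,0,0,0,0,255,0,0,0,0,255,0,0,0,0,255,0,0,0,0,255,0,0,0,0,255,0,0,0,0]}}

```text
time: 44.15
tool_pos: [523.9, 264.5, 102.9]
tcp_rot: [3.141, 0.001, 3.113]
contact_force: [-1.2, 2.9, 5.4]
grip_width: 13.9
```

{"op": "play_rows", "data": {"moves": [255,0,15,0,0,255,0,40,0,0,255,0,65,0,0,255,0,90,0,0,255,0,115,0,0,255,0,135,0,0,255,0,145,0,0,255,0,148,0,0]}}

```text
time: 44.82
tool_pos: [528.5, 413.3, 102.9]
tcp_rot: [3.141, 0.002, 3.114]
contact_force: [2.0, -1.4, 7.3]
grip_width: 14.0
```

{"op": "play_rows", "data": {"moves": [255,0,1,0,0,255,0,2,0,0,255,0,3,0,0,255,0,3,0,0]}}

```text
time: 45.15
tool_pos: [528.6, 414.5, 102.9]
tcp_rot: [3.142, 0.001, 3.113]
contact_force: [-0.1, -0.3, 6.1]
grip_width: 14.0
```

{"op": "play_rows", "data": {"moves": [255,0,1,0,0,255,0,2,0,0,255,0,2,0,0]}}

```text
time: 45.4
tool_pos: [528.6, 416.4, 102.9]
tcp_rot: [-3.141, 0.001, 3.113]
contact_force: [0.1, -0.2, 5.6]
grip_width: 13.3
```

{"op": "play_rows", "data": {"moves": [255,0,1,0,0,255,0,2,0,0,255,0,2,0,0]}}

```text
time: 45.65
tool_pos: [528.7, 418.4, 102.9]
tcp_rot: [-3.141, 0.001, 3.113]
contact_force: [-0.1, -0.3, 6.2]
grip_width: 13.6
```

{"op": "play_rows", "data": {"moves": [255,0,1,0,0,255,0,2,0,0,255,0,2,0,0]}}

```text
time: 45.9
tool_pos: [528.7, 419.5, 102.9]
tcp_rot: [-3.14, 0.001, 3.113]
contact_force: [0.6, -4.7, 7.2]
grip_width: 13.7
```

{"op": "play_rows", "data": {"moves": [255,0,1,0,0,255,0,1,0,0,255,0,1,0,0]}}

```text
time: 46.15
tool_pos: [528.7, 419.5, 102.9]
tcp_rot: [-3.138, 0.0, 3.112]
contact_force: [-1.4, -7.8, 7.8]
grip_width: 14.0
```

{"op": "play_rows", "data": {"moves": [200,0,0,0,0,100,0,0,0,0,100,0,0,0,0,100,0,0,-20,0,100,0,0,-50,0,100,0,0,-90,0,100,0,0,-130,0,100,0,0,-140,0]}}

```text
time: 46.82
tool_pos: [529.7, 423.2, 249.6]
tcp_rot: [3.136, 0.009, 3.113]
contact_force: [0.6, 0.6, 1.8]
grip_width: 55.6
```

{"op": "play_rows", "data": {"moves": [100,0,-30,0,0,100,0,-300,0,0,100,0,-300,0,0,100,0,-300,0,0,100,0,-300,0,0,100,0,-300,0,0,100,0,-300,0,0,100,0,-300,0,0]}}

```text
time: 47.48
tool_pos: [519.0, 118.2, 242.0]
tcp_rot: [-3.14, -0.001, 3.111]
contact_force: [0.4, 0.8, 0.4]
grip_width: 55.6
```

{"op": "play_rows", "data": {"moves": [100,0,-300,0,0,100,0,-300,0,0,100,0,-300,0,0,100,0,-300,0,0,100,0,-300,0,0,100,0,-300,0,0,100,0,-300,0,0,100,0,-300,0,0]}}

```text
time: 48.15
tool_pos: [510.5, -183.5, 241.7]
tcp_rot: [-3.139, 0.0, 3.109]
contact_force: [0.1, -1.0, -0.5]
grip_width: 55.7
```

```bash
python3 - <<'E'
from h import *
o=bot.get_obs();print(o["tool_pos"],o["tcp_rot"])
rel([(580,-347,235)])
t=bot.capture("top"); crop(t,120,100,320,300,3.9,"t25.png")
s=bot.capture("scene"); cv2.imwrite("pics/s25.png",s["color"][:,:,::-1])
E
```

```text
[ 510.47083498 -183.49164311  241.70912044] [-3.13939933e+00  3.88713336e-05  3.10875725e+00]
shift [ -74.9 -161.1    7.1]
```

View pics/t25.png

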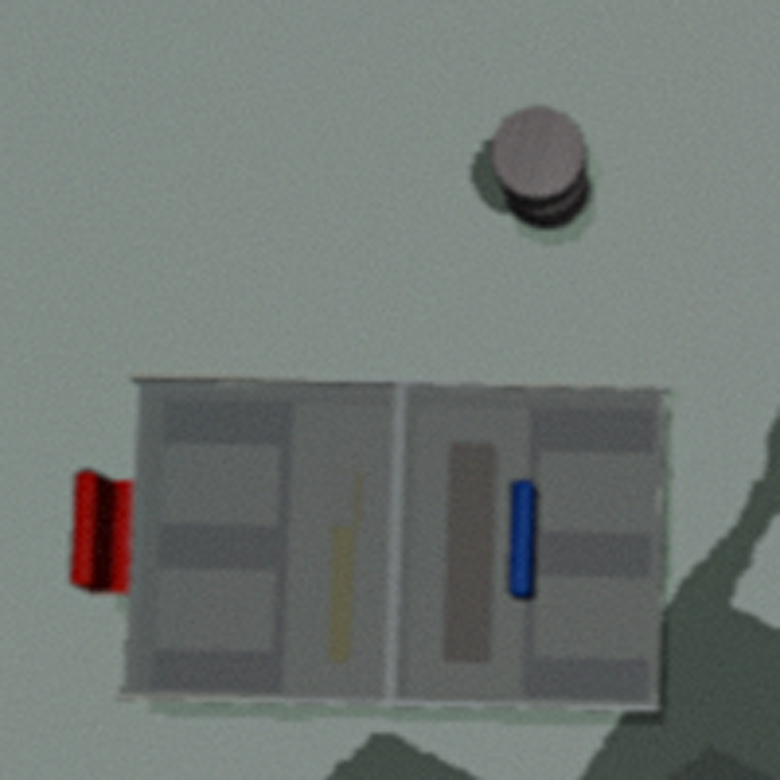

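View pics/s25.png

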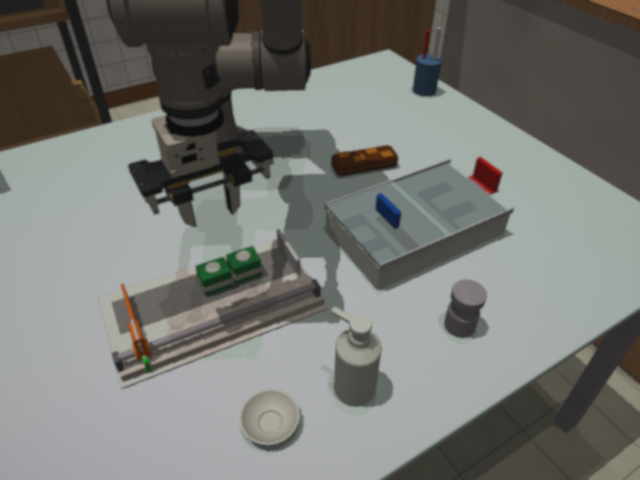

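{"op": "play_rows", "data": {"moves": [100,-75,-161,6,3.5,100,-75,-161,6,3.5,100,-75,-161,6,3.5,100,-75,-161,6,3.5,100,-75,-161,6,3.5,100,-75,-161,6,3.5,100,-75,-161,6,3.5,100,-75,-161,6,3.5]}}

```text
time: 48.92
tool_pos: [581.7, -338.4, 236.2]
tcp_rot: [3.14, -0.001, 3.054]
contact_force: [0.1, 0.7, 0.3]
grip_width: 56.2
```

```bash
python3 - <<'E'
from h import *
o=bot.get_obs();print(o["tool_pos"],o["tcp_rot"])
c=wcam();cv2.imwrite("pics/w26.png",c["color"][:,:,::-1]);crop(c,250,100,380,230,6,"w26b.png")
E
```

```text
[ 581.65335547 -338.43080299  236.22622779] [ 3.14044694e+00 -5.17203074e-04  3.05401993e+00]
```

View pics/w26b.png

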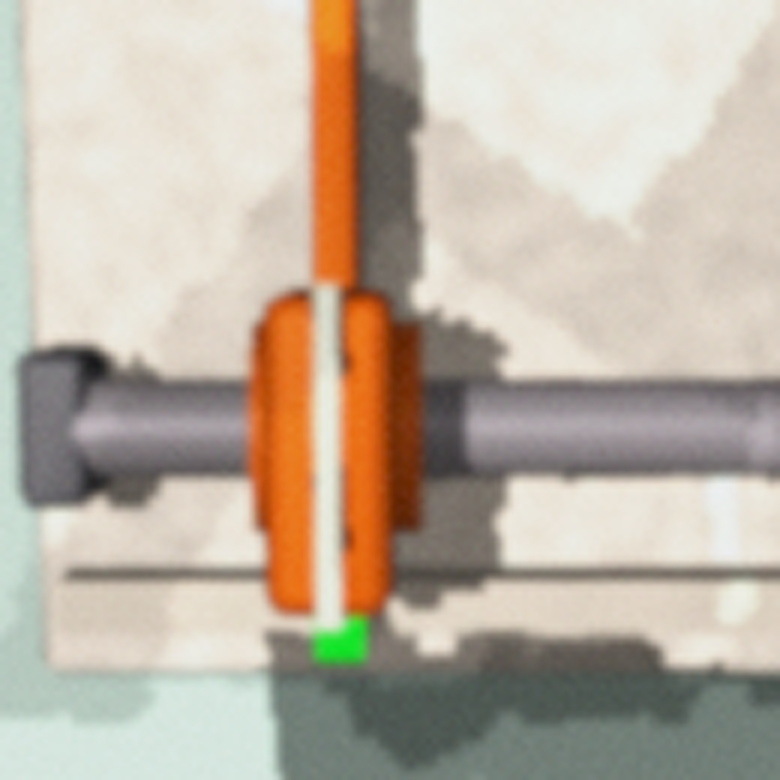

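View pics/w26.png

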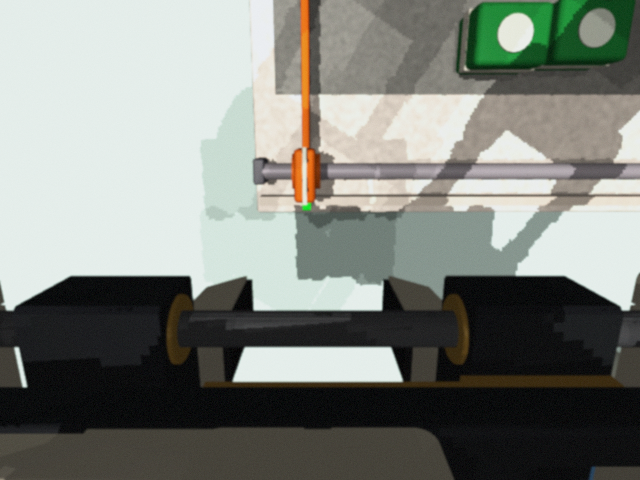

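```bash
python3 -c "
from plant import bot
print(bot.close_job())"
```

```text
the job is handed in; nothing more can be done
None
```

The job is done and handed in at about 49 s of the 210 s. The organiser held two pods, one in each half, and both now stand on the lane.

- **Collar:** I slid it to the marker and released it. The first release left it about 1.2 mm off, so I regripped and corrected it. The last wrist image puts the white line within about 0.5 mm of the marker.
- **Pods:** I took one from each half, closing each cover before opening the other. After I had placed the first pod 4 mm from the end plate, it was knocked about 55 mm along the lane towards the collar. I stood the second pod beside it on the collar side, with a gap of about 3.5 mm. That leaves roughly 58 mm free at the end plate.
- **Covers:** Both were pushed to their shut stops. The closing force rose at the end, and the last top image shows both shut and all four cells empty.
- **Force spike:** The blue cover was about 10 mm open at the start, so it reached its open stop early and the wrist force peaked at about 60 N. This is under the 120 N wrist limit, and I think it went through the fingertips on the handle. I could not rule out the gripper body touching something at that moment, where the limit is 40 N.
- **Other things on the shelf:** The dispenser, crusher, dish and glasses case look unmoved in the last scene image. I did not re-measure them.

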